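# Draw a backing plate into line with a drift, then drop the bolt in

### The job

The backing plate under the end of the perforated steel angle hangs on one loose bolt and has swung, so its holes are out of line with the angle's. Take the tapered drift from the timber block, work it down through the angle's end hole and on through the plate until its shoulder sits on the angle, so that the plate is drawn into line, feeling your way and never forcing it (a push of 20 N is plenty), and leave it standing there; then put the socket-head bolt through the next hole until its head is down on the angle. Leave everything else as it is.

Things in the scene. Friction and masses are not known exactly. Their poses are not given: they have to be found in the camera images.
- cradle: Two battens with upright cleats, fixed to the bench, carrying a perforated steel angle 60 x 60 x 5 mm, 260 mm long, as an upside-down L: flat flange on top, upper face 78 mm above the bench, other leg down on the -x side. Origin: on the bench below end_mark; x across the flange, y along it from its free end, z up. The angle is screwed tight through slots, up to 8 mm off its mark along +y or -y (not measured).
- end_mark (a point): At the flange's top face, where the angle's round end hole (13.5 mm across) is meant to be; its true centre is up to 8 mm off along the cradle's y. The drift goes here: through 5 mm of flange, then the 5 mm plate touching it below, whose equal hole starts 0 to 6.5 mm off the angle's hole towards +x or -x (not measured; the plate shows as a crescent). Free below to 18 mm above the bench.
- second_mark (a point): The same for the next round hole, 13.5 mm across, 80 mm from the end hole along +y, for the bolt; off its mark by just as much as the end hole. At 125 mm from the end hole the loose bolt's washer and hex head stand 10 mm high. The backing plate (40 x 175 x 5 mm) only swings about that bolt, stiffly: about 10 N sideways at the end hole moves it, and it stays where left.
- drift: Tapered steel drift, 103 mm long, standing tip down in the block. Smooth round head 21 mm across, 45 mm high above the shoulder (grip this); below the shoulder a round shank 12.2 mm across, 18 mm long, then a 40 mm taper to a tip 4 mm across (5.8 mm across 1.5 mm above it). Origin: on the axis at the shoulder's underside, z up; the tip is 58 mm below. About 0.19 kg.
- bolt: Steel socket-head cap bolt standing in the block. Round head 18 mm across, 12 mm high, dark socket in its top; shank 11.8 mm across reaching 30 mm below the head, the last 3.5 mm bevelled to 8 mm. Origin: on the axis at the head's underside, z up. About 0.06 kg.
- block: Fixed timber tool block 225 x 60 mm, 72 mm high. Four 14.5 mm holes 64 mm deep in its top in a row along its x at -82.5, -27.5, +27.5, +82.5 mm; the drift, the bolt, a pin punch and a coach bolt hang in them in any order, shoulders or heads on the block's top. Origin: centre of its underside.
- punch: Pin punch standing in the block: hexagonal body 17 mm wide, 68 mm high above the block. Not needed; leave it there.
- coach_bolt: Coach bolt with a low domed head 23 mm across and 6.5 mm high, standing in the block. Not needed; leave it there.
- tape: Roll of orange tape, 110 mm across and 48 mm high. Leave it.
- sander: Black sanding block, 100 x 66 x 26 mm. Leave it.
- bracket: Small steel corner bracket, 60 x 22 x 60 mm, lying on one leg. Leave it.
- clamp: Bar clamp lying flat, bar 300 mm long, 22 mm high. Leave it.
- drill: Cordless drill standing on its battery, 190 mm high. Leave it.
There are look-alikes about, which are no part of the job. What is shaped like the drift but yellow is not meant.

How it is judged:
On the way, in this order (a step that is already met when the one before it is completed fails the run):
1. the drift is home in the end hole, through angle and plate, its shoulder on the angle (horizontal distance between drift and end_mark below 0.011 m and z of drift in the frame of end_mark between -0.004 and 0.003 m and angle between drift's own z axis and vertical below 0.08 rad), for 0.2 s.
2. the bolt is through the next hole with its head down on the angle, the drift still home (all of step 1 and horizontal distance between bolt and second_mark below 0.011 m and z of bolt in the frame of second_mark between -0.004 and 0.003 m and angle between bolt's own z axis and vertical below 0.08 rad), for 0.2 s.
At the end, for the whole second after the job is handed in: The drift stands in the end hole and the bolt in the next hole, each within 11 mm of the hole's mark, upright within 0.08 rad, its shoulder or head within 3 mm of the flange's top face; both released and at rest (all of step 2 and linear speed of each of drift, bolt below 0.02 m/s); the robot touches nothing.
It fails at once if the drift is forced: more than 45 N between it and the angle or plate (contact force between drift and cradle above 45 N).
It fails at once if the bolt is forced: more than 80 N between it and the angle or plate (contact force between bolt and cradle above 80 N).
It fails at once if the punch or coach bolt is taken out or knocked out of the block (moved more than 20 mm) (distance of any of punch, coach_bolt from where it was at the start of the episode above 0.02 m).
It fails at once if the tape, sanding block, bracket, clamp or drill is moved more than 20 mm (distance of any of tape, sander, bracket, clamp, drill from where it was at the start of the episode above 0.02 m).
It also fails if it takes over 72 s, if anything falls off the work surface, if the arm or the gripper's body presses on something with over 40 N, if the wrist force passes 120 N, or if a joint passes its speed limit or range.

### The arm

A 7-joint arm with a two-finger parallel gripper is mounted at the origin on the work surface. World frame = base frame: x ahead of the robot, y to its left, z up, the work surface at z = 0. Lengths are in m, angles in rad, forces in N, time in s.
With the tool pointing down it reaches from about 0.4 to 0.85 m from the base axis. Payload 4.5 kg.
Tool frame: the origin (TCP) lies midway between the tips of the shut fingers; the grasp point (between the pads) lies 19 mm behind it; y points along the fingers, z is the direction in which the jaws open and shut, and the axes are right-handed (so a half turn about y gives the same grasp; the last joint's range is limited). The gripper opens to 88 mm and grips with 3 to 60 N. Pads are 18 mm wide; open, the fingers measure 123 mm over their backs; the gripper's body (75 mm by 187 mm) begins 45 mm behind the grasp point.
Start: joints at [-1.194, 0.689, -0.195, 1.565, 0.157, 0.902, -0.215], TCP at [0.21, 0.589, 0.239] pointing down, gripper open.
Joint ranges: [-3.01, 3.01], [-0.46, 2.08], [-1.47, 1.51], [0.13, 2.56], [-1, 4.14], [0.04, 2.09], [-2.66, 2.66]. Speed limits (rad/s): [2.57, 2.57, 3.14, 3.14, 3.14, 3.14, 3.14].

### API

Orientations are given as a unit quaternion [w, x, y, z].
In Python, from workcell import ctrl gives the robot as it stands.
- The arm moves only by the tool jog_arm, never from a script. Its arguments are lists of equal length, an entry for each row: "dp": the shift along the tool's x, y, z in cm, a list of three; "yaw": the turn about the tool's y in rad. In form: {"dp": [[tx, ty, tz], ...], "yaw": [yaw, ...]}. A call has exactly 5 rows; each row shifts and turns the commanded pose from where the row before left it, along the tool's axes as they then stand; what a row does not reach is not made up. A row lasts 1/10 s, in which the tool goes at most 50 mm and 8.59 degrees, less where a joint would pass 70% of its speed; a pose out of reach is approached as far as the arm can. A call with a gripper value outside its range is refused whole. "grip" is the opening, from 0 (shut) to 1 (fully open), set as the call begins (left out, the last holds). The fingers move at their own pace and stop on an object; "grip_force" is the grip in N (left out, the last holds). Time passes only in rows, so rows that do not move let the fingers close, or fill a call up. It gives the time, the measured TCP pose, the force and the opening at its end, in the units of the state.
- ctrl.get_state(): the state, without advancing time (a new reading comes with each control period).
- ctrl.grab_frame(name): name is "side" or "top"; returns a dict with "pixels" (384x512x3 uint8, red, green, blue), "range_z" (384x512 float32, m along the optical axis (not along the pixel's ray), 0 where there is no reading), "camera_matrix" (3x3 intrinsics, pixels), "R" (3x3) and "t" (3): a world point X has camera coordinates R X + t. Camera axes: x right, y down, z forward; pixel columns grow to the right and rows downward; lengths in m; the calibration is good to about 2 mm. A picture is of the moment at which its call begins.
- ctrl.finish_job(): hands the job in, once; it reports no verdict.
Trained networks look in a picture, given as the dict that the camera call returned (one of the last four; its "shot" number tells which), for a name from the list of things; names that differ only in an ending like _2 or _b are one class to them, and where a whole thing is asked for, a point or a joint stands for the part that bears it (a point fixed in the world has none). Each returns a list of dicts, best first, with "conf" (0 to 1); they miss things now and then, are a little off and sometimes report something else, mostly with a low value. They report only what shows in the picture. A call takes as long as a camera call. They do not tell look-alikes from the thing itself.
- ctrl.boxes_of(picture, name): "extent" ([left, top, right, bottom] in pixels, round what is visible of it).
- ctrl.trace(picture, name): "pixels" (384x512 bool, what is visible of it) and "extent" ([left, top, right, bottom] in pixels, round what is visible of it).
The state is a dict: "clock": time; "joints": joint angles; "joint_vel": joint speeds; "effort": joint torques, N m; "position": TCP position; "ee_rot": TCP orientation; "wrist_force": force on the tool from outside, world axes, zero at the start; "wrist_torque": the same for the moment, N m; "finger_gap": finger opening in m.
Only numpy, scipy, OpenCV 4.12 (cv2) and the standard library are available. Lean on these libraries where they do the work, as an engineer would, in place of code of your own. Each camera call takes 0.05 s, during which the arm holds its last target.

## Working session

There is one attempt and no reset: what is moved stays moved. The work goes in short steps, Python scripts to look and compute and a tool call to move; the robot and the scene stay as the last step left them, time stands still between calls to the robot, and variables do not carry over. Pictures are saved under pics/ and viewed, and the job is handed in when it is done.

Besides the shell and the picture viewer there is one more tool, called after ">>>" by a JSON object that holds its "method" and its "body", one argument or row to a line. jog_arm: Moves the arm, as the interface text tells. Its arguments: {"type":"object","properties":{"dp":{"type":"array","items":{"type":"array","items":{"type":"number"}}},"yaw":{"type":"array","items":{"type":"number"}},"grip":{"type":"number"},"grip_force":{"type":"number"}},"required":["dp","yaw"]}

```bash
mkdir -p pics; cat > h.py <<'E'
import numpy as np, cv2, pickle
from workcell import ctrl
def snap(n,tag):
    f=ctrl.grab_frame(n); cv2.imwrite(f'pics/{tag}.png',cv2.cvtColor(f['pixels'],cv2.COLOR_RGB2BGR)); pickle.dump(f,open(f'{tag}.pkl','wb')); return f
def w(f,u,v,z=None):
    K,R,t=f['camera_matrix'],np.array(f['R']),np.array(f['t'])
    d=np.linalg.inv(K)@np.array([u,v,1.]); C=-R.T@t; D=R.T@d
    if z is None: return C+D*f['range_z'][int(round(v)),int(round(u))]
    return C+D*(z-C[2])/D[2]
def px(f,X):
    c=np.array(f['R'])@X+f['t']; p=f['camera_matrix']@c; return p[:2]/p[2]
E
python3 - <<'E'
from h import *
print(ctrl.get_state())
for n in('top','side'):
    f=snap(n,n+'0')
    print(n,f['R'],f['t'],f['camera_matrix'])
    for nm in ['drift','bolt','block','cradle','punch','coach_bolt']:
        print(nm,[(np.round(b['extent']),round(b['conf'],2)) for b in ctrl.boxes_of(f,nm)])
E
```

```text
{'clock': 0.0, 'joints': array([-1.19421224,  0.68998152, -0.19452925,  1.56633507,  0.15732203,
        0.90252234, -0.21508934]), 'joint_vel': array([ 0.00032688, -0.00185175, -0.00252986, -0.00034158, -0.00045388,
       -0.00082078,  0.00051212]), 'effort': array([-5.22423397e-05, -5.27546918e+01, -1.26714941e+00, -1.53422499e+01,
       -5.27144352e-02,  6.36097175e-03,  1.53884826e-04]), 'position': array([0.20990095, 0.58802374, 0.23791437]), 'ee_rot': array([-0.69610179,  0.69740494, -0.12061903,  0.12049767]), 'wrist_force': array([-0.94933891, -0.11801284,  0.49105447]), 'wrist_torque': array([-0.05994586, -0.00776537,  0.02311242]), 'finger_gap': 0.08838627860515462}
top [[ 1.82350983e-03 -9.99957769e-01 -9.00751177e-03]
 [-9.93617522e-01 -7.95867699e-04 -1.12798879e-01]
 [ 1.12786947e-01  9.15571139e-03 -9.93577011e-01]] [-0.02526588  0.55341106  1.05525509] [[421.32314331   0.         254.45445187]
 [  0.         421.32314331 189.80714319]
 [  0.           0.           1.        ]]
drift [(array([ 99., 127., 123., 139.]), 0.48), (array([366.,  93., 457., 177.]), 0.17)]
b
[... 204 characters left out ...]

side [[-0.77750854 -0.62847393 -0.02238269]
 [-0.33842872  0.44815087 -0.82742178]
 [ 0.53004384 -0.63575256 -0.56113476]] [0.4389512  0.26630762 0.64910004] [[376.10842968   0.         251.56234135]
 [  0.         376.10842968 191.06728899]
 [  0.           0.           1.        ]]
drift [(array([ 54., 277., 104., 292.]), 0.94), (array([144., 237., 157., 257.]), 0.79), (array([257., 168., 335., 254.]), 0.26)]
bolt [(array([177., 276., 184., 290.]), 0.62)]
block [(array([133., 244., 226., 346.]), 0.9)]
cradle [(array([255., 166., 339., 254.]), 0.55)]
punch [(array([192., 275., 204., 306.]), 0.64)]
coach_bolt [(array([350., 153., 384., 172.]), 0.63), (array([255., 166., 336., 253.]), 0.61)]
```

View pics/top0.png

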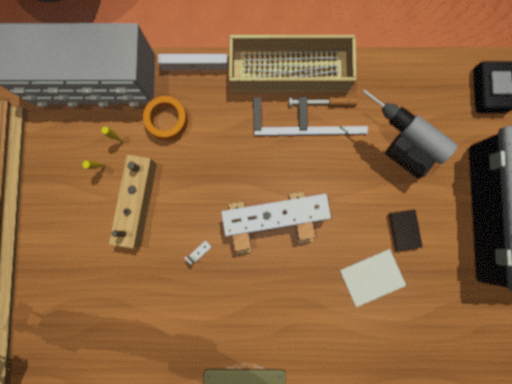

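View pics/side0.png

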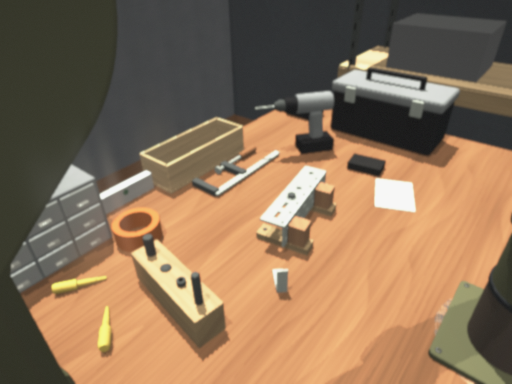

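```bash
python3 - <<'E'
import cv2,numpy as np
a=cv2.imread('pics/top0.png');b=cv2.imread('pics/side0.png')
cv2.imwrite('pics/c1.png',cv2.resize(a[180:260,215:345],None,fx=6,fy=6,interpolation=cv2.INTER_CUBIC))
cv2.imwrite('pics/c2.png',cv2.resize(a[150:250,100:170],None,fx=6,fy=6,interpolation=cv2.INTER_CUBIC))
cv2.imwrite('pics/c3.png',cv2.resize(b[225:350,125:235],None,fx=4.7,fy=4.7,interpolation=cv2.INTER_CUBIC))
cv2.imwrite('pics/c4.png',cv2.resize(b[160:260,250:345],None,fx=6,fy=6,interpolation=cv2.INTER_CUBIC))
E
```

```text
(no output)
```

View pics/c1.png

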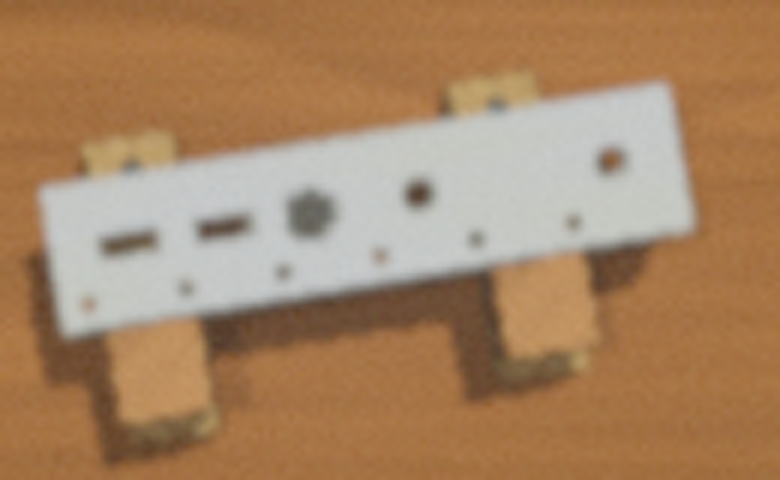

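View pics/c2.png

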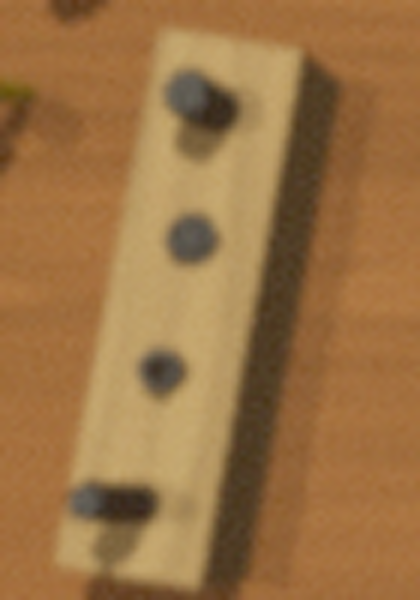

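View pics/c3.png

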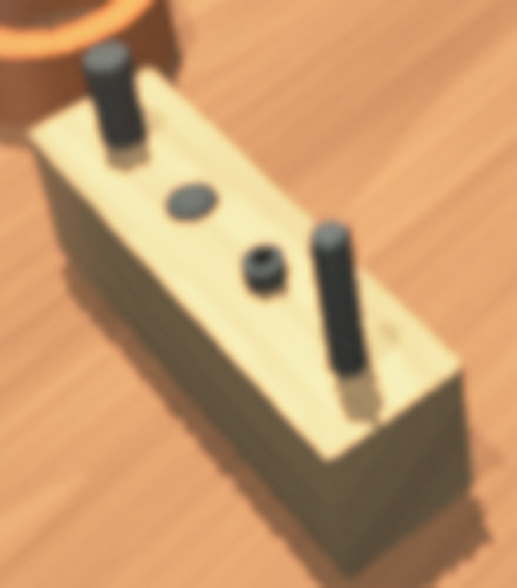

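View pics/c4.png

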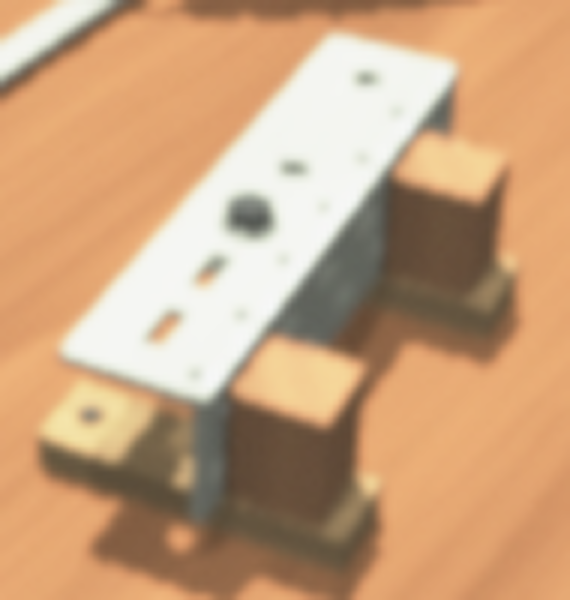

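The drift is the shorter, thick dark head at the block's far end: top (132,166), side (149,237). The tall thin one, side (197,290), is the hexagonal punch. The two yellow look-alikes lie on the bench at top (108,132) and (92,165), and they aren't meant. The bolt has the dark socket at top (127,212), and the flat dome at (132,190) is the coach bolt. The end hole is at about top (317,207) and the second hole at (285,212).

Next I average several frames to refine these positions.

```bash
python3 - <<'E'
from h import *
fs=[ctrl.grab_frame('top') for _ in range(8)]
f=dict(fs[0]); im=np.mean([x['pixels'].astype(float) for x in fs],0); f['avg']=im
f['range_z']=np.median([x['range_z'] for x in fs],0)
pickle.dump(f,open('topavg.pkl','wb'))
b=cv2.cvtColor(np.clip(im,0,255).astype(np.uint8),cv2.COLOR_RGB2BGR)
c=b[195:230,270:330]
cv2.imwrite('pics/d1.png',cv2.resize(c,None,fx=13,fy=13,interpolation=cv2.INTER_CUBIC))
fs=[ctrl.grab_frame('side') for _ in range(6)]
g=dict(fs[0]); im=np.mean([x['pixels'].astype(float) for x in fs],0); g['avg']=im
g['range_z']=np.median([x['range_z'] for x in fs],0)
pickle.dump(g,open('sideavg.pkl','wb'))
b=cv2.cvtColor(np.clip(im,0,255).astype(np.uint8),cv2.COLOR_RGB2BGR)
cv2.imwrite('pics/d2.png',cv2.resize(b[165:205,285:330],None,fx=14,fy=14,interpolation=cv2.INTER_CUBIC))
# flange outline: bright low-saturation pixels
h=cv2.cvtColor(f['avg'].astype(np.uint8),cv2.COLOR_RGB2HSV)
m=((h[...,1]<60)&(h[...,2]>140)).astype(np.uint8)
m[:185]=0;m[258:]=0;m[:,:215]=0;m[:,340:]=0
m=cv2.morphologyEx(m,cv2.MORPH_CLOSE,np.ones((9,9),np.uint8))
cs,_=cv2.findContours(m,cv2.RETR_EXTERNAL,cv2.CHAIN_APPROX_NONE)
c=max(cs,key=cv2.contourArea); r=cv2.minAreaRect(c); bp=cv2.boxPoints(r)
W=np.array([w(f,u,v,0.078) for u,v in bp]); print(bp,W)
print([np.linalg.norm(W[i]-W[(i+1)%4]) for i in range(4)])
z=np.array([w(f,u,v) for u,v in [(270,225),(300,205),(240,216)]]);print('depth check',z)
for nm,u,v,zz in [('drift',131.7,165.8,.117),('coach',131.7,189.7,.0785),('bolt',126.9,211.7,.084),('punch',115,233,.14),('end',316.7,206.7,.078),('sec',284.7,212.2,.078),('hex',266.9,215.6,.088)]:
    print(nm,w(f,u,v,zz),w(f,u,v))
E
```

```text
[[220.31247 210.48932]
 [326.31168 192.31802]
 [330.751   218.21414]
 [224.7518  236.38544]] [[ 0.49696326  0.05875854  0.078     ]
 [ 0.54205276 -0.20185786  0.078     ]
 [ 0.4784036  -0.21158518  0.078     ]
 [ 0.4337938   0.04723462  0.078     ]]
[np.float64(0.26448812351608303), np.float64(0.06438816635977133), np.float64(0.2626360994660642), np.float64(0.06421200161015739)]
depth check [[ 0.46156501 -0.06303815  0.08042496]
 [ 0.51053665 -0.1366321   0.08000444]
 [ 0.48342858  0.01026331  0.07958168]]
drift [0.60134754 0.26885014 0.117     ] [0.60089747 0.26804914 0.11962393]
coach [0.54809779 0.2785213  0.0785    ] [0.54808133 0.27847735 0.07864493]
bolt [0.49333222 0.28673751 0.084     ] [0.49316744 0.28588958 0.08671009]
punch [0.44090227 0.29488215 0.14      ] [0.44088361 0.29426747 0.14181151]
end [ 0.50655885 -0.17770463  0.078     ] [ 0.51213884 -0.18826812  0.00183224]
sec [ 0.49296456 -0.09919012  0.078     ] [ 0.49751362 -0.10393311  0.00230232]
hex [ 0.48405837 -0.05536456  0.088     ] [ 0.48400115 -0.05534208  0.08910101]
```

View pics/d1.png

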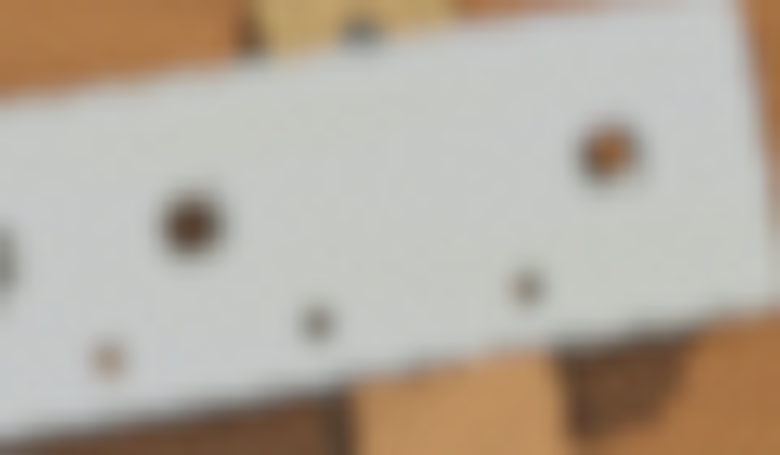

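View pics/d2.png

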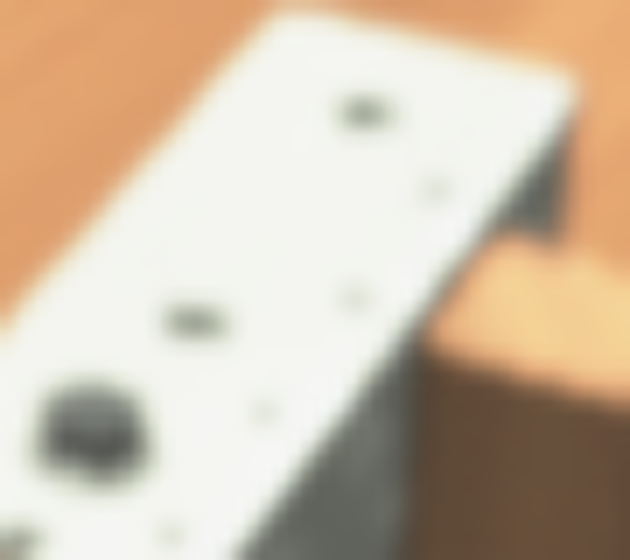

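```bash
python3 - <<'E'
from h import *
f=pickle.load(open('topavg.pkl','rb')); im=f['avg']
print(-np.array(f['R']).T@f['t'])
for (u,v) in [(317,207),(285,212)]:
    p=im[v-5:v+6,u-5:u+6]
    print('lum\n',p.mean(2).astype(int)); print('R-B\n',(p[...,0]-p[...,2]).astype(int))
    dk=np.clip(205-p.mean(2),0,None); dk[dk<15]=0
    y,x=np.mgrid[v-5:v+6,u-5:u+6]; print('cent',(dk*x).sum()/dk.sum(),(dk*y).sum()/dk.sum(), dk.sum()/205)
g=pickle.load(open('sideavg.pkl','rb'))
for X in ([.5066,-.1777,.078],[.493,-.0992,.078],[.484,-.0554,.088]): print(px(g,np.array(X)))
b=cv2.cvtColor(np.clip(g['avg'],0,255).astype(np.uint8),cv2.COLOR_RGB2BGR)
cv2.imwrite('pics/e1.png',cv2.resize(b[165:195,290:325],None,fx=22,fy=20,interpolation=cv2.INTER_NEAREST))
E
```

```text
[ 0.43090599 -0.03448598  1.11067377]
lum
 [[197 198 197 197 197 196 197 198 198 197 199]
 [198 197 196 193 189 187 191 197 198 198 198]
 [198 196 189 175 163 161 171 188 197 198 197]
 [198 191 173 143 127 124 143 173 192 197 198]
 [197 187 155 112 100 107 128 163 189 196 197]
 [197 187 154 110  98 115 137 166 189 197 197]
 [196 191 168 136 127 145 162 177 191 198 197]
 [197 195 185 171 166 175 183 188 195 197 197]
 [197 197 194 190 188 191 193 194 196 197 197]
 [197 197 197 196 196 196 196 196 197 197 196]
 [196 197 197 196 197 197 196 196 196 196 196]]
R-B
 [[ 0  0  0  0  0 -1 -1 -2 -1 -2 -2]
 [ 0 -1 -1  0  1  1  0 -2 -2 -2 -1]
 [-1 -1  0  6 13 12  3  0 -1  0  0]
 [-1  0  4 20 41 41 17  3  0  0  0]
 [ 0  1  8 33 67 66 31  7  0  0  0]
 [ 0  1  9 29 56 54 27  7  0  0  0]
 [ 0  1  5 13 26 25 13  4  1  1  0]
 [ 0  1  2  5  8  8  5  2  1  1  1]
 [ 0  1  1  2  3  3  2  2  1  1  1]
 [ 1  0  1  2  2  2  2  2  2  2  3]
 [ 2  2  3  2  3  3  4  3  4  3  3]]
cent 316.38122640925684 206.41670276179278 9.854268292682926
lum
 [[198 197 197 196 197 196 195 196 197 196 197]
 [197 197 196 193 190 18
[... 293 characters left out ...]
94 197 197]
 [198 196 190 181 176 179 186 193 197 197 197]
 [197 198 197 194 193 193 195 197 197 197 197]
 [198 198 198 198 198 197 197 197 198 197 197]]
R-B
 [[ 2  2  2  2  2  2  2  2  2  2  2]
 [ 1  1  1  2  3  2  2  1  0  0  1]
 [ 0  0  1  4  6  6  3  1  0  0  1]
 [ 0  0  4 10 15 14  7  2  0  1  0]
 [ 0  2  8 20 27 25 12  3  1  1  0]
 [ 0  1  9 26 35 30 15  4  1  1  0]
 [ 0  1  6 18 27 22 12  4  1  1  1]
 [ 0  0  3  8 12 10  6  3  1  1  1]
 [ 0  0  1  3  4  4  2  2  1  1  2]
 [ 0  0  0  1  1  1  1  1  1  1  1]
 [ 0  0  0  0  0  0  0  0  0  1  2]]
cent 284.3287460740941 211.88806524602347 12.036991869918698
[310.63721353 172.27161474]
[298.58581816 187.2106911 ]
[291.8465552  193.12082274]
```

View pics/e1.png

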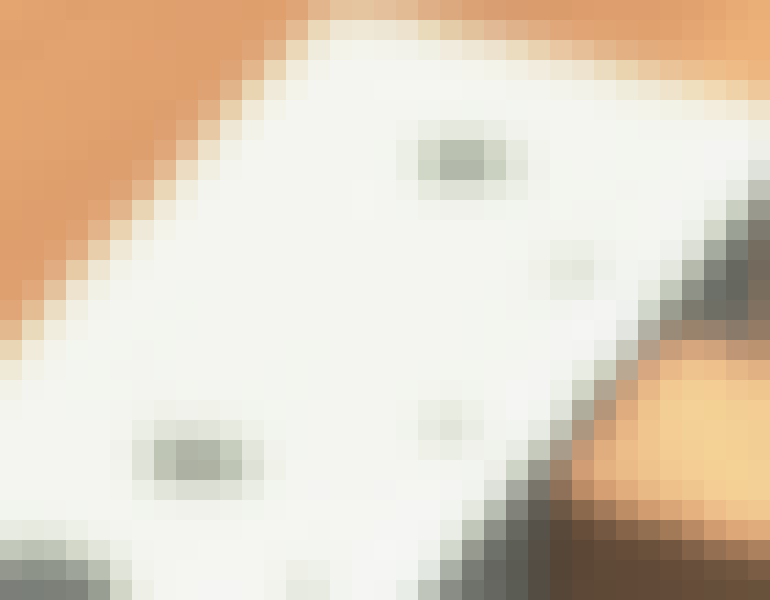

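```bash
cat > fit.py <<'E'
from h import *
from scipy.optimize import least_squares
from scipy.ndimage import gaussian_filter
f=pickle.load(open('topavg.pkl','rb')); im=f['avg']
O=6
def P(u0,v0,n=13):
    g=(np.arange(n*O)+.5)/O-.5
    U,V=np.meshgrid(u0-n//2+g,v0-n//2+g); return U,V
K,R,t=f['camera_matrix'],np.array(f['R']),np.array(f['t'])
C=-R.T@t
def plane(U,V,z):
    d=np.stack([U,V,np.ones_like(U)],-1)@np.linalg.inv(K).T@R
    s=(z-C[2])/d[...,2]; return C[0]+d[...,0]*s,C[1]+d[...,1]*s
G=[(316,206),(284,212)]
pl=[]; dat=[]
for (u,v) in G:
    U,V=P(u,v); pl.append({z:plane(U,V,z) for z in(.078,.073,.068)})
    q=im[v-6:v+7,u-6:u+7]; dat.append((q.mean(2),q[...,0]-q[...,2]))
def model(p,full=False):
    x,y,yaw,s,sig=p[:5]; ex=np.array([np.cos(yaw),np.sin(yaw)]); ey=np.array([-np.sin(yaw),np.cos(yaw)])
    res=[]; S=[]
    for i in(0,1):
        c=np.array([x,y])+ey*.08*i; cp=c+ex*s/1000*(1 if i==0 else .36)
        ins=lambda z,c:(pl[i][z][0]-c[0])**2+(pl[i][z][1]-c[1])**2<.00675**2
        a=ins(.078,c); a2=a&ins(.073,c); pt=a2&~ins(.073,cp); thr=a2&ins(.073,cp)&ins(.068,cp); wall=a&~pt&~thr
        L0,B0,Pl,Wl,F,FB=p[5+6*i:11+6*i]
        L=np.where(thr,L0,np.where(pt,Pl,np.where(wall,Wl,F))); B=np.where(thr,B0,np.where(a,0,FB))
        n=13
        for im_,d in((L,dat[i][0]),(B,dat[i][1])):
            m=gaussian_filter(im_.astype(float),sig*O,mode='nearest').reshape(n,O,n,O).mean((1,3)); res.append((m-d).ravel())
    return np.concatenate(res)
if __name__=='__main__':
    for s0 in(-6,-4,-2,0,2,4,6):
        def fun(q): return model(np.r_[q[:3],s0,q[3:]])
        r=least_squares(fun,[.505,-.178,.171,.9]+[60,80,100,80,197,0]+[60,50,100,80,197,0],x_scale=[.001,.001,.01,.1]+[10]*12,diff_step=[2e-3,4e-3,2e-2,.02]+[.01]*12)
        print(s0,round(r.cost),np.round(r.x,4)[:4],np.round(r.x[4:]))
E
python3 fit.py
```

```text
-6 3146 [ 0.5105 -0.1767  0.1933  1.073 ] [ 32.  86. 191. 151. 197.  -0.  59.  30. 224. 152. 199.   0.]
-4 2907 [ 0.5095 -0.1769  0.1831  0.95  ] [ 78.  62. 192. 148. 198.  -0.  73.  27. 238. 156. 198.   1.]
-2 3545 [ 0.5087 -0.1771  0.1763  0.8898] [ 97.  49. 217. 149. 198.  -0.  81.  25. 297. 172. 198.   1.]
0 4914 [ 0.5077 -0.1776  0.1702  0.8626] [ 1.0800e+02  4.3000e+01  8.5900e+03  1.9600e+02  1.9800e+02 -1.0000e+00
  8.6000e+01  2.3000e+01  1.6337e+04  2.4700e+02  1.9800e+02  1.0000e+00]
2 3061 [ 0.5067 -0.1778  0.1665  0.9049] [ 97.  48. 207. 204. 198.  -1.  78.  24. 386. 280. 198.   1.]
4 2338 [ 0.506  -0.1778  0.1608  0.9093] [ 86.  57. 177. 188. 198.  -0.  75.  25. 238. 284. 198.   1.]
6 2331 [ 0.5053 -0.1779  0.1565  0.9919] [ 58.  77. 169. 184. 198.  -0.  65.  28. 219. 267. 198.   1.]
```

```bash
cat >> h.py <<'E'
from scipy.spatial.transform import Rotation as Ro
def st():
    s=ctrl.get_state(); q=s['ee_rot']; R=Ro.from_quat([q[1],q[2],q[3],q[0]]).as_matrix()
    return s,R
def plan(target,yawz=None):
    """cm shift in tool axes to reach world target; yawz desired world angle of tool z"""
    s,R=st(); d=R.T@(np.array(target)-s['position'])*100
    print('t',round(s['clock'],2),'pos',np.round(s['position'],4),'F',np.round(s['wrist_force'],1),'gap',round(s['finger_gap'],4),'q',np.round(s['joints'],2))
    print('tool x',np.round(R[:,0],3),'y',np.round(R[:,1],3),'z',np.round(R[:,2],3),'ang z',round(np.arctan2(R[1,2],R[0,2]),4))
    print('shift cm',np.round(d,2))
    if yawz is not None:
        a=np.arctan2(R[1,2],R[0,2]); print('yaw about tool y (down):',[round(float((-(yawz+k*np.pi-a)+np.pi)%(2*np.pi)-np.pi),3) for k in(0,1)])
E
python3 - <<'E'
from h import *
plan([.6013,.2689,.083+.1],.1714)
f=pickle.load(open('topavg.pkl','rb'));im=f['avg']
b=im[155:180,120:145].mean(2).astype(int)
print(b[:24,2:24])
rz=f['range_z'];
for v in range(158,172):
    print(v,' '.join('%.0f'%(1000*w(f,u,v)[2]) for u in range(124,142)))
E
```

```text
t 1.4 pos [0.2101 0.5887 0.2388] F [0.3 0.2 0.2] gap 0.0881 q [-1.19  0.69 -0.19  1.57  0.16  0.9  -0.22]
tool x [ 0.942 -0.336 -0.   ] y [ 0.  0. -1.] z [0.336 0.942 0.   ] ang z 1.228
shift cm [ 47.59   5.57 -16.97]
yaw about tool y (down): [1.057, -2.085]
[[110 110 109 115 124 133 141 142 141 136 133 130 127 126 123 119 117 117
  114 112 112 110]
 [110 110 110 116 130 144 150 153 153 149 146 144 143 143 141 139 135 129
  125 124 122 120]
 [107 107 107 118 134 147 154 156 156 153 150 151 153 153 152 151 148 142
  139 139 137 133]
 [106 108 110 119 136 147 154 155 156 153 152 152 153 156 155 154 154 149
  148 148 149 145]
 [110 110 112 124 140 150 154 157 154 152 152 152 155 155 156 157 153 151
  150 151 151 151]
 [111 111 115 127 142 151 152 152 149 145 145 148 152 156 156 156 152 149
  149 151 150 150]
 [112 112 118 132 143 149 145 136 130 125 124 131 144 152 155 154 152 148
  150 151 151 151]
 [110 110 119 133 143 144 133 116 106 102  99 107 122 136 149 152 152 148
  150 150 149 150]
 [108 110 119 136 141 135 118 100  93  92  91  90  93 109 129 142 145 145
  147 148 148 150]
 [10
[... 1563 characters left out ...]
 2 73 75 74 73 75 118 118 117 74 73 73 73 73 74 75 73 74
162 1 74 74 74 118 120 119 119 119 119 115 75 75 75 75 75 74 74
163 2 74 73 74 119 120 119 119 118 119 118 112 100 75 74 74 76 73
164 2 74 75 118 119 118 119 119 118 117 118 114 105 94 74 74 74 74
165 1 74 74 118 118 119 119 118 118 119 117 115 108 99 88 74 73 73
166 74 75 74 115 119 118 117 120 120 119 117 116 107 98 91 81 72 73
167 75 74 72 73 118 120 119 119 118 118 117 110 106 99 90 81 74 74
168 74 76 74 73 74 118 119 117 117 114 113 107 99 95 89 80 74 74
169 75 74 74 72 73 73 115 113 114 108 106 101 97 90 83 76 74 74
170 73 73 74 74 72 73 74 73 98 98 98 92 89 86 80 74 75 75
171 72 74 74 73 74 74 72 73 76 74 83 82 81 77 74 75 73 76
```

>>> {"method": "jog_arm", "body": {
  "dp": [
    [4.6,0,-1.7],
    [4.6,0,-1.7],
    [4.6,0,-1.7],
    [4.6,0,-1.7],
    [4.6,0,-1.7]
  ],
  "yaw": [0,0,0,0,0],
  "grip": 0.5,
  "grip_force": 40
}}

```text
clock: 1.9
position: [0.3995, 0.43, 0.2389]
ee_rot: [0.697, -0.697, 0.12, -0.121]
wrist_force: [1.0, -0.5, -0.1]
finger_gap: 0.0503
```

>>> {"method": "jog_arm", "body": {
  "dp": [
    [4.6,0,-1.7],
    [4.6,0,-1.7],
    [4.6,0,-1.7],
    [4.6,0,-1.7],
    [4.6,0,-1.7]
  ],
  "yaw": [0,0,0,0,0]
}}

```text
clock: 2.4
position: [0.5876, 0.2724, 0.2389]
ee_rot: [0.697, -0.697, 0.121, -0.121]
wrist_force: [1.1, 0.3, 0.3]
finger_gap: 0.044
```

>>> {"method": "jog_arm", "body": {
  "dp": [
    [0,0.5,0],
    [0,0.5,0],
    [0,0.5,0],
    [0,0.5,0],
    [0,0.5,0]
  ],
  "yaw": [0.145,0.145,0.145,0.145,0.145]
}}

```text
clock: 2.9
position: [0.5861, 0.274, 0.2135]
ee_rot: [0.608, -0.608, 0.362, -0.362]
wrist_force: [0.1, 0.2, 0.1]
finger_gap: 0.0443
```

>>> {"method": "jog_arm", "body": {
  "dp": [
    [0,0.5,0],
    [0,0.5,0],
    [0,0.5,0],
    [0,0,0],
    [0,0,0]
  ],
  "yaw": [0.145,0.145,0.042,0,0]
}}

```text
clock: 3.4
position: [0.5861, 0.2741, 0.1988]
ee_rot: [-0.541, 0.541, -0.455, 0.455]
wrist_force: [-0.4, 0.4, 0.8]
finger_gap: 0.0441
```

```bash
python3 - <<'E'
from h import *
f=pickle.load(open('topavg.pkl','rb')); D=w(f,131.0,165.2,.119);print(D)
plan([D[0],D[1],.083],.1714)
for n in('top','side'): snap(n,n+'1')
a=cv2.imread('pics/side1.png')
cv2.imwrite('pics/s1c.png',cv2.resize(a[130:350,60:300],None,fx=2.7,fy=2.7))
E
```

```text
[0.6024573  0.26996847 0.119     ]
t 3.4 pos [0.5861 0.2741 0.1988] F [-0.4  0.4  0.8] gap 0.0441 q [-0.54  0.76  0.06  1.54 -0.05  0.84 -0.29]
tool x [ 0.172 -0.985 -0.   ] y [-0.  0. -1.] z [ 0.985  0.172 -0.   ] ang z 0.1724
shift cm [ 0.69 11.58  1.54]
yaw about tool y (down): [0.001, -3.141]
```

View pics/s1c.png

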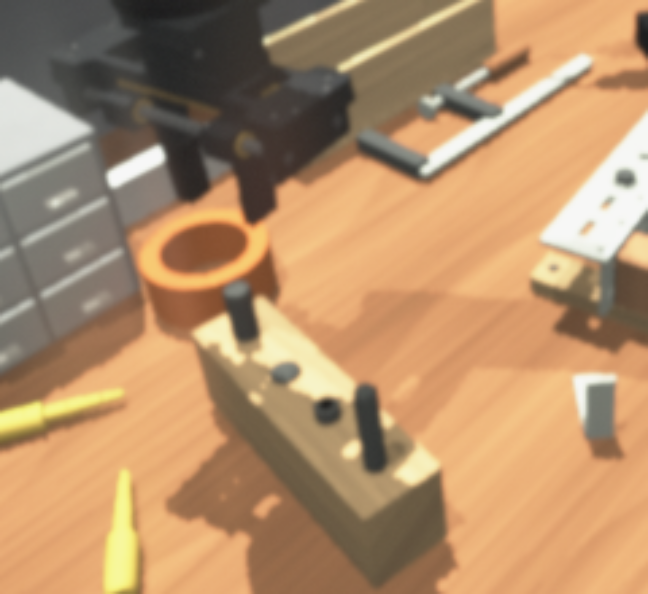

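View pics/top1.png

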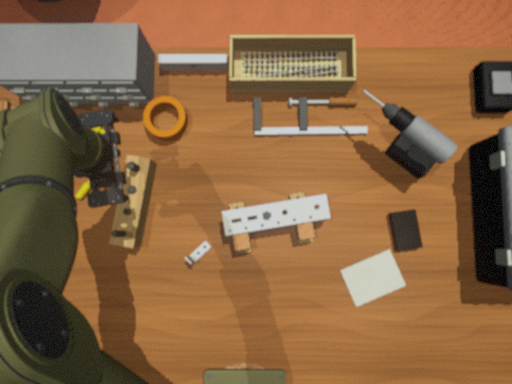

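The side crop shows the drift's head at (240,310) with the open fingers above and behind it. The punch, at (370,425), is clear of them. Next I align over the drift and go down.

>>> {"method": "jog_arm", "body": {
  "dp": [
    [0.7,0,1.5],
    [0,2,0],
    [0,3,0],
    [0,3,0],
    [0,2,0]
  ],
  "yaw": [0,0,0,0,0]
}}

```text
clock: 4.0
position: [0.6015, 0.2693, 0.097]
ee_rot: [-0.541, 0.541, -0.456, 0.455]
wrist_force: [0.1, -0.6, 0.4]
finger_gap: 0.0439
```

```bash
python3 - <<'E'
from h import *
plan([.6025,.27,.083],.1714)
f=snap('side','side2');a=cv2.imread('pics/side2.png')
cv2.imwrite('pics/s2c.png',cv2.resize(a[180:300,100:240],None,fx=5,fy=5))
E
```

```text
t 4.0 pos [0.6015 0.2693 0.097 ] F [ 0.1 -0.6  0.4] gap 0.0439 q [-0.51  0.91  0.04  1.57 -0.06  0.67 -0.27]
tool x [ 0.171 -0.985  0.   ] y [-0.002 -0.    -1.   ] z [ 0.985  0.171 -0.002] ang z 0.1715
shift cm [-0.05  1.4   0.12]
yaw about tool y (down): [0.0, -3.141]
```

View pics/s2c.png

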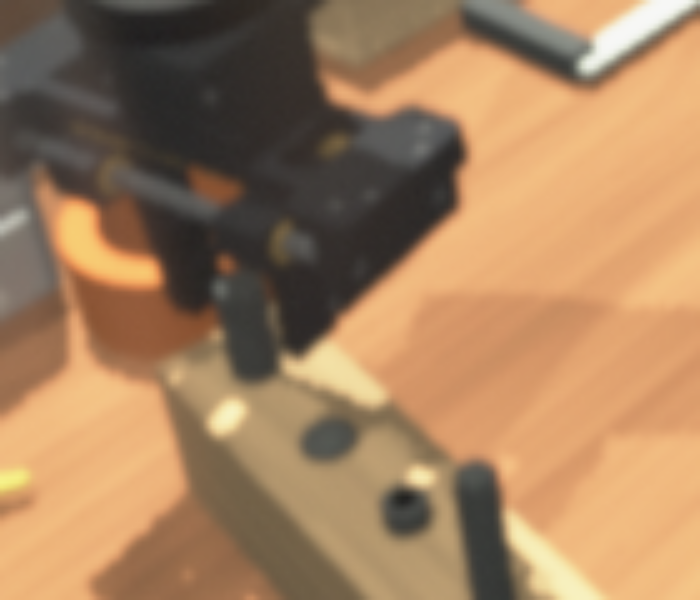

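```bash
python3 - <<'E'
from h import *
f=pickle.load(open('side2.pkl','rb'))
for X in ([.6015,.2693,.097],[.6015,.2693,.117],[.6015,.2693,.072]):
    p=px(f,np.array(X)); print(p,(p-[100,180])*5)
    print(w(f,*p)) 
u,v=100+247/5,180+330/5; print('drift surf',w(f,u,v))
for v in range(233,258,2): print(v,[tuple(np.round(1000*w(f,u,v)).astype(int)) for u in (143,146,149,152,155)])
E
```

```text
[150.15347868 243.34256306] [250.76739339 316.7128153 ]
[0.59138553 0.27519966 0.10678533]
[148.36642121 235.63138618] [241.83210606 278.15693088]
[0.60130837 0.26941178 0.11717794]
[152.31271963 252.65971668] [261.56359816 363.29858342]
[0.59256779 0.27451006 0.08107587]
drift surf [0.594551   0.2762413  0.09887843]
233 [(np.int64(624), np.int64(267), np.int64(110)), (np.int64(690), np.int64(222), np.int64(45)), (np.int64(552), np.int64(296), np.int64(167)), (np.int64(543), np.int64(295), np.int64(171)), (np.int64(543), np.int64(290), np.int64(168))]
235 [(np.int64(622), np.int64(268), np.int64(107)), (np.int64(606), np.int64(271), np.int64(117)), (np.int64(604), np.int64(266), np.int64(115)), (np.int64(546), np.int64(295), np.int64(165)), (np.int64(569), np.int64(275), np.int64(139))]
237 [(np.int64(607), np.int64(278), np.int64(116)), (np.int64(603), np.int64(274), np.int64(116)), (np.int64(596), np.int64(272), np.int64(118)), (np.int64(597), np.int64(265), np.int64(113)), (np.int64(570), np.int64(275), np.int64(134))]
239 [(np.int64(605), np.int64(280), np.int64(114)), (np.int64(
[... 1605 characters left out ...]
[(np.int64(617), np.int64(281), np.int64(70)), (np.int64(600), np.int64(284), np.int64(82)), (np.int64(595), np.int64(280), np.int64(83)), (np.int64(593), np.int64(275), np.int64(81)), (np.int64(592), np.int64(269), np.int64(77))]
255 [(np.int64(613), np.int64(284), np.int64(70)), (np.int64(604), np.int64(282), np.int64(74)), (np.int64(596), np.int64(281), np.int64(77)), (np.int64(593), np.int64(276), np.int64(76)), (np.int64(593), np.int64(269), np.int64(71))]
257 [(np.int64(607), np.int64(289), np.int64(72)), (np.int64(603), np.int64(284), np.int64(71)), (np.int64(599), np.int64(280), np.int64(70)), (np.int64(593), np.int64(277), np.int64(71)), (np.int64(589), np.int64(273), np.int64(70))]
```

>>> {"method": "jog_arm", "body": {
  "dp": [
    [-0.2,0.7,0.1],
    [0,0.6,0],
    [0,0,0],
    [0,0,0],
    [0,0,0]
  ],
  "yaw": [0,0,0,0,0]
}}

```text
clock: 4.55
position: [0.6033, 0.272, 0.0866]
ee_rot: [0.541, -0.54, 0.455, -0.456]
wrist_force: [0.2, -0.1, -0.6]
finger_gap: 0.0437
```

>>> {"method": "jog_arm", "body": {
  "dp": [
    [0,0,0],
    [0,0,0],
    [0,0,0],
    [0,0,0],
    [0,0,0]
  ],
  "yaw": [0,0,0,0,0],
  "grip": 0,
  "grip_force": 40
}}

```text
clock: 5.05
position: [0.6032, 0.2719, 0.086]
ee_rot: [0.541, -0.541, 0.455, -0.456]
wrist_force: [0.3, -0.2, 1.7]
finger_gap: 0.0199
```

```bash
python3 - <<'E'
from h import *
plan([.6025,.27,.083],.1714)
E
```

```text
t 5.05 pos [0.6032 0.2719 0.086 ] F [ 0.3 -0.2  1.7] gap 0.0199 q [-0.52  0.93  0.04  1.56 -0.06  0.65 -0.27]
tool x [ 0.17  -0.985 -0.   ] y [ 0.001  0.    -1.   ] z [0.985 0.17  0.001] ang z 0.171
shift cm [ 0.17  0.3  -0.1 ]
yaw about tool y (down): [-0.0, 3.141]
```

>>> {"method": "jog_arm", "body": {
  "dp": [
    [0,-1,0],
    [0,-2.5,0],
    [0,-2.5,0],
    [0,-2.5,0],
    [0,-2.5,0]
  ],
  "yaw": [0,0,0,0,0]
}}

```text
clock: 5.55
position: [0.602, 0.2715, 0.1969]
ee_rot: [-0.54, 0.541, -0.456, 0.455]
wrist_force: [-0.3, -0.1, -1.7]
finger_gap: 0.0202
```

>>> {"method": "jog_arm", "body": {
  "dp": [
    [4,0,-1.6],
    [4,0,-1.6],
    [4,0,-1.6],
    [4,0,-1.6],
    [4,0,-1.6]
  ],
  "yaw": [0,0,0,0,0]
}}

```text
clock: 6.05
position: [0.5568, 0.0594, 0.1961]
ee_rot: [-0.541, 0.541, -0.456, 0.455]
wrist_force: [0.7, -1.3, -1.5]
finger_gap: 0.0199
```

>>> {"method": "jog_arm", "body": {
  "dp": [
    [4,0,-1.6],
    [4,0,-1.6],
    [4,0,-1.6],
    [4,0,-1.6],
    [4,0,-1.6]
  ],
  "yaw": [0,0,0,0,0]
}}

```text
clock: 6.55
position: [0.5122, -0.1511, 0.1961]
ee_rot: [-0.541, 0.541, -0.456, 0.455]
wrist_force: [0.7, -0.1, -1.4]
finger_gap: 0.0198
```

```bash
python3 - <<'E'
from h import *
plan([.508,-.178,.165],.1714)
f=snap('side','side3')
E
```

```text
t 6.55 pos [ 0.5122 -0.1511  0.1961] F [ 0.7 -0.1 -1.4] gap 0.0198 q [ 0.22  0.63 -0.03  1.89  0.03  0.62  0.34]
tool x [ 0.17  -0.985 -0.   ] y [-0.001  0.    -1.   ] z [ 0.985  0.17  -0.001] ang z 0.1712
shift cm [ 2.58  3.11 -0.87]
yaw about tool y (down): [-0.0, 3.141]
```

View pics/side3.png

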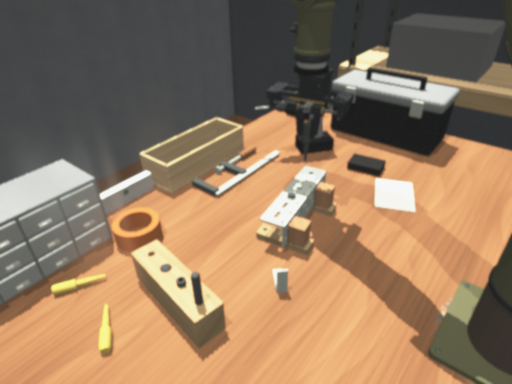

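>>> {"method": "jog_arm", "body": {
  "dp": [
    [2.6,0,-0.9],
    [0,1.5,0],
    [0,1.5,0],
    [0,0.6,0],
    [0,0,0]
  ],
  "yaw": [0,0,0,0,0]
}}

```text
clock: 7.1
position: [0.5081, -0.1763, 0.1592]
ee_rot: [-0.541, 0.541, -0.456, 0.455]
wrist_force: [1.0, 0.1, -1.7]
finger_gap: 0.0202
```

```bash
cat > look.py <<'E'
import sys
from h import *
tag=sys.argv[1]; n=int(sys.argv[2]) if len(sys.argv)>2 else 4
fs=[ctrl.grab_frame('side') for _ in range(n)]
f=dict(fs[0]); f['avg']=np.mean([x['pixels'].astype(float) for x in fs],0); pickle.dump(f,open(tag+'.pkl','wb'))
b=cv2.cvtColor(np.clip(f['avg'],0,255).astype(np.uint8),cv2.COLOR_RGB2BGR)
cv2.imwrite(f'pics/{tag}.png',cv2.resize(b[145:195,285:335],None,fx=12,fy=12,interpolation=cv2.INTER_CUBIC))
plan([.508,-.178,.15],.1714)
p=ctrl.get_state()['position']
for nm,X in (('tip',p-[0,0,.072]),('hole',[.5052,-.178,.078]),('lens',[.508,-.178,.078])):
    q=px(f,np.array(X)); print(nm,np.round(q,2),'crop',np.round((q+.5-[285,145])*12))
E
python3 look.py h1
```

```text
t 7.3 pos [ 0.5092 -0.1767  0.1604] F [ 1.   0.4 -1.5] gap 0.0199 q [ 0.27  0.69 -0.03  1.91  0.04  0.54  0.38]
tool x [ 0.171 -0.985  0.   ] y [ 0.001 -0.    -1.   ] z [0.985 0.171 0.001] ang z 0.1714
shift cm [ 0.11  1.04 -0.14]
yaw about tool y (down): [0.0, -3.142]
tip [309.83 168.73] crop [304. 291.]
hole [311.16 172.39] crop [320. 335.]
lens [310.24 172.06] crop [309. 331.]
```

View pics/h1.png

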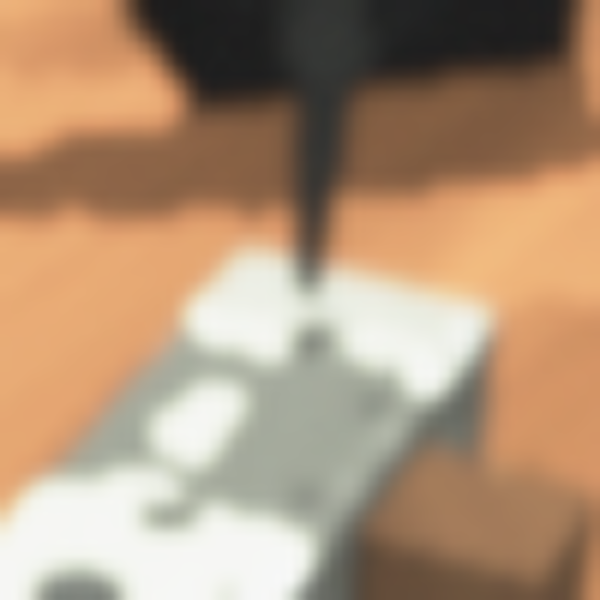

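```bash
python3 - <<'E'
from h import *
f=pickle.load(open('h1.pkl','rb'))
cr=lambda X:(px(f,np.array(X))+.5-[285,145])*12
p=np.array([.5092,-.1767,0])
for z in(.078,.088,.12,.128): print(z,cr(p+[0,0,z]))
a=lambda u,v,z:w(f,285+u/12-.5,145+v/12-.5,z)
print('tip world if z=.088',a(311,292,.088),'z=.090',a(311,292,.090))
print('hole dark world',a(313,340,.078), a(315,342,.078))
print(np.round(f['avg'].mean(2)[165:182,303:320]).astype(int))
E
```

```text
0.078 [301.00287811 331.45571068]
0.088 [303.95283677 292.12626286]
0.12 [313.62348837 163.19517221]
0.128 [316.09770655 130.20839311]
tip world if z=.088 [ 0.50800756 -0.17765883  0.088     ] z=.090 [ 0.50634627 -0.17470922  0.09      ]
hole dark world [ 0.50522692 -0.17519737  0.078     ] [ 0.50444064 -0.17474195  0.078     ]
[[173 181 189 190 187 172 132  88  90 128 156 165 167 168 169 170 170]
 [184 202 214 217 214 198 153 103 108 148 171 176 175 174 172 172 172]
 [203 221 229 231 230 218 174 121 133 180 198 198 193 188 183 180 178]
 [220 231 234 234 234 226 192 149 165 208 222 221 217 212 207 200 195]
 [232 234 235 235 235 231 215 190 198 223 231 231 230 229 226 221 216]
 [238 238 238 237 237 235 229 218 217 226 232 234 234 234 232 230 229]
 [242 242 241 241 240 236 227 214 209 216 227 234 236 236 235 234 233]
 [242 242 243 243 242 235 210 178 170 188 218 235 240 241 240 238 236]
 [231 232 237 241 241 231 190 148 145 170 208 234 241 242 242 241 240]
 [197 200 212 226 230 218 180 151 152 170 194 221 233 237 237 240 243]
 [175 175 181 192 196 188 171 160 162 168 175 190 205 215 218 231 242]
 [194 187 176 171 170 168 166 164 164 165 165 167 172 178 184 214 238]
 [228 219 192 170 165 165 165 165 165 164 162 160 157 157 165 191 222]
 [241 233 204 172 164 164 165 165 164 163 162 157 150 149 158 172 184]
 [242 229 196 170 164 164 165 165 164 163 161 158 152 154 163 165 155]
 [235 211 179 166 163 164 165 164 163 163 162 161 161 167 172 162 138]
 [221 186 168 164 164 164 164 164 163 162 163 164 167 172 171 151 124]]
```

>>> {"method": "jog_arm", "body": {
  "dp": [
    [0.1,0.4,0],
    [0,0.3,0],
    [0,0.2,0],
    [0,0,0],
    [0,0,0]
  ],
  "yaw": [0,0,0,0,0]
}}

```text
clock: 7.8
position: [0.5089, -0.1778, 0.1506]
ee_rot: [0.541, -0.541, 0.456, -0.455]
wrist_force: [0.1, -0.3, -2.0]
finger_gap: 0.0197
```

>>> {"method": "jog_arm", "body": {
  "dp": [
    [0,0.1,0],
    [0,0.1,0],
    [0,0.1,0],
    [0,0,0],
    [0,0,0]
  ],
  "yaw": [0,0,0,0,0]
}}

```text
clock: 8.3
position: [0.5089, -0.1778, 0.1477]
ee_rot: [0.541, -0.541, 0.456, -0.455]
wrist_force: [0.2, 0.5, -2.8]
finger_gap: 0.0196
```

```bash
python3 look.py h2
```

```text
t 8.5 pos [ 0.5089 -0.1778  0.1477] F [-0.  -0.6 -2.1] gap 0.0199 q [ 0.27  0.71 -0.03  1.92  0.04  0.52  0.38]
tool x [ 0.17  -0.985 -0.   ] y [ 0.  0. -1.] z [0.985 0.17  0.   ] ang z 0.171
shift cm [ 0.   -0.23 -0.1 ]
yaw about tool y (down): [-0.0, 3.141]
tip [309.83 172.71] crop [304. 339.]
hole [311.16 172.39] crop [320. 335.]
lens [310.24 172.06] crop [309. 331.]
```

View pics/h2.png

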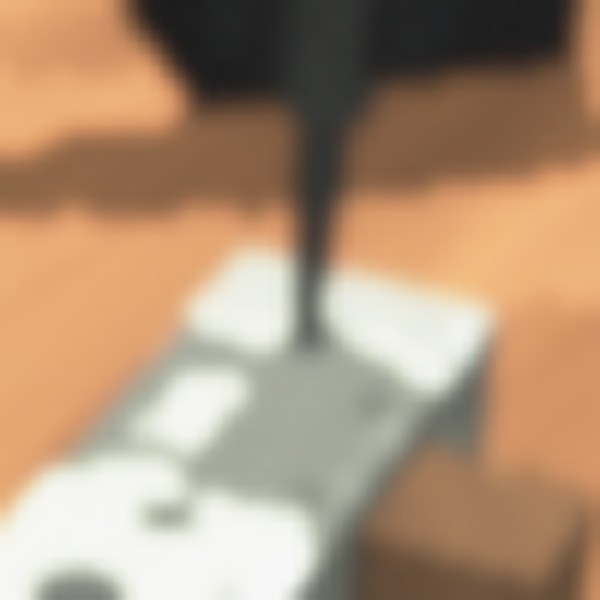

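The tip has dropped into the hole at crop (311,345) without contact. I go on down gently.

>>> {"method": "jog_arm", "body": {
  "dp": [
    [0,0.1,0],
    [0,0.1,0],
    [0,0.1,0],
    [0,0,0],
    [0,0,0]
  ],
  "yaw": [0,0,0,0,0]
}}

```text
clock: 9.0
position: [0.5089, -0.1778, 0.1447]
ee_rot: [0.541, -0.541, 0.455, -0.455]
wrist_force: [-0.1, 0.8, -2.3]
finger_gap: 0.0198
```

>>> {"method": "jog_arm", "body": {
  "dp": [
    [0,0.1,0],
    [0,0.1,0],
    [0,0,0],
    [0,0,0],
    [0,0,0]
  ],
  "yaw": [0,0,0,0,0]
}}

```text
clock: 9.5
position: [0.5089, -0.1778, 0.1427]
ee_rot: [0.541, -0.541, 0.455, -0.455]
wrist_force: [0.6, 0.3, -1.2]
finger_gap: 0.0197
```

>>> {"method": "jog_arm", "body": {
  "dp": [
    [0,0.1,0],
    [0,0.1,0],
    [0,0.1,0],
    [0,0,0],
    [0,0,0]
  ],
  "yaw": [0,0,0,0,0]
}}

```text
clock: 10.0
position: [0.5089, -0.1778, 0.1396]
ee_rot: [0.541, -0.541, 0.456, -0.455]
wrist_force: [-0.4, -0.6, -1.8]
finger_gap: 0.0197
```

>>> {"method": "jog_arm", "body": {
  "dp": [
    [0,0.1,0],
    [0,0.1,0],
    [0,0.1,0],
    [0,0,0],
    [0,0,0]
  ],
  "yaw": [0,0,0,0,0]
}}

```text
clock: 10.5
position: [0.5089, -0.1778, 0.1366]
ee_rot: [0.541, -0.541, 0.455, -0.455]
wrist_force: [-0.2, -0.1, -1.6]
finger_gap: 0.02
```

>>> {"method": "jog_arm", "body": {
  "dp": [
    [0,0.1,0],
    [0,0.1,0],
    [0,0.1,0],
    [0,0,0],
    [0,0,0]
  ],
  "yaw": [0,0,0,0,0]
}}

```text
clock: 11.0
position: [0.5089, -0.1778, 0.1336]
ee_rot: [-0.541, 0.541, -0.456, 0.455]
wrist_force: [0.7, 0.2, -0.9]
finger_gap: 0.0201
```

>>> {"method": "jog_arm", "body": {
  "dp": [
    [0,0.1,0],
    [0,0.1,0],
    [0,0.1,0],
    [0,0,0],
    [0,0,0]
  ],
  "yaw": [0,0,0,0,0]
}}

```text
clock: 11.5
position: [0.5089, -0.1778, 0.1306]
ee_rot: [0.541, -0.541, 0.456, -0.455]
wrist_force: [-0.1, -0.2, -1.0]
finger_gap: 0.0201
```

>>> {"method": "jog_arm", "body": {
  "dp": [
    [0,0.1,0],
    [0,0.1,0],
    [0,0.1,0],
    [0,0,0],
    [0,0,0]
  ],
  "yaw": [0,0,0,0,0]
}}

```text
clock: 12.0
position: [0.5089, -0.1777, 0.1277]
ee_rot: [0.541, -0.541, 0.455, -0.455]
wrist_force: [1.0, -0.1, -1.6]
finger_gap: 0.0196
```

>>> {"method": "jog_arm", "body": {
  "dp": [
    [0,0.1,0],
    [0,0.1,0],
    [0,0.1,0],
    [0,0,0],
    [0,0,0]
  ],
  "yaw": [0,0,0,0,0]
}}

```text
clock: 12.5
position: [0.5088, -0.1778, 0.1246]
ee_rot: [-0.541, 0.541, -0.456, 0.455]
wrist_force: [0.2, 0.1, -1.8]
finger_gap: 0.0196
```

>>> {"method": "jog_arm", "body": {
  "dp": [
    [0,0.1,0],
    [0,0.1,0],
    [0,0,0],
    [0,0,0],
    [0,0,0]
  ],
  "yaw": [0,0,0,0,0]
}}

```text
clock: 13.0
position: [0.5088, -0.1778, 0.1226]
ee_rot: [-0.541, 0.541, -0.456, 0.455]
wrist_force: [-0.5, 0.3, -1.3]
finger_gap: 0.0202
```

>>> {"method": "jog_arm", "body": {
  "dp": [
    [0,0.1,0],
    [0,0.1,0],
    [0,0,0],
    [0,0,0],
    [0,0,0]
  ],
  "yaw": [0,0,0,0,0]
}}

```text
clock: 13.5
position: [0.5088, -0.1777, 0.1206]
ee_rot: [-0.541, 0.541, -0.456, 0.455]
wrist_force: [-0.6, 0.9, -2.0]
finger_gap: 0.0199
```

>>> {"method": "jog_arm", "body": {
  "dp": [
    [0,0.1,0],
    [0,0.1,0],
    [0,0,0],
    [0,0,0],
    [0,0,0]
  ],
  "yaw": [0,0,0,0,0]
}}

```text
clock: 14.0
position: [0.5087, -0.1778, 0.1186]
ee_rot: [-0.541, 0.541, -0.456, 0.455]
wrist_force: [-1.5, 0.3, -1.6]
finger_gap: 0.0202
```

>>> {"method": "jog_arm", "body": {
  "dp": [
    [0,0.1,0],
    [0,0.1,0],
    [0,0,0],
    [0,0,0],
    [0,0,0]
  ],
  "yaw": [0,0,0,0,0]
}}

```text
clock: 14.5
position: [0.5087, -0.1777, 0.1166]
ee_rot: [-0.541, 0.541, -0.456, 0.455]
wrist_force: [-2.3, 0.8, -2.1]
finger_gap: 0.0199
```

>>> {"method": "jog_arm", "body": {
  "dp": [
    [0,0,-0.05],
    [0,0.1,0],
    [0,0.1,0],
    [0,0,0],
    [0,0,0]
  ],
  "yaw": [0,0,0,0,0]
}}

```text
clock: 15.0
position: [0.5084, -0.1778, 0.1146]
ee_rot: [0.541, -0.541, 0.455, -0.455]
wrist_force: [-2.1, 0.2, -1.3]
finger_gap: 0.0197
```

>>> {"method": "jog_arm", "body": {
  "dp": [
    [0,0.1,0],
    [0,0.1,0],
    [0,0,0],
    [0,0,0],
    [0,0,0]
  ],
  "yaw": [0,0,0,0,0]
}}

```text
clock: 15.5
position: [0.5084, -0.1778, 0.1126]
ee_rot: [0.541, -0.541, 0.456, -0.455]
wrist_force: [-1.9, 1.7, -0.5]
finger_gap: 0.0201
```

>>> {"method": "jog_arm", "body": {
  "dp": [
    [-0.05,0,-0.05],
    [0,0.1,0],
    [0,0.1,0],
    [0,0,0],
    [0,0,0]
  ],
  "yaw": [0,0,0,0,0]
}}

```text
clock: 16.0
position: [0.5081, -0.1775, 0.1107]
ee_rot: [0.541, -0.541, 0.455, -0.456]
wrist_force: [0.4, 2.2, -1.9]
finger_gap: 0.0202
```

>>> {"method": "jog_arm", "body": {
  "dp": [
    [0,0.1,0],
    [0,0.1,0],
    [0,0,0],
    [0,0,0],
    [0,0,0]
  ],
  "yaw": [0,0,0,0,0]
}}

```text
clock: 16.5
position: [0.5079, -0.1773, 0.1086]
ee_rot: [0.541, -0.541, 0.455, -0.455]
wrist_force: [-0.9, 1.7, -0.3]
finger_gap: 0.0198
```

>>> {"method": "jog_arm", "body": {
  "dp": [
    [-0.05,0.1,0],
    [0,0.1,0],
    [0,0.1,0],
    [0,0,0],
    [0,0,0]
  ],
  "yaw": [0,0,0,0,0]
}}

```text
clock: 17.0
position: [0.5079, -0.177, 0.1057]
ee_rot: [0.541, -0.541, 0.455, -0.456]
wrist_force: [-0.6, 0.3, 1.9]
finger_gap: 0.0199
```

>>> {"method": "jog_arm", "body": {
  "dp": [
    [0,0.1,0],
    [0,0.1,0],
    [0,0.1,0],
    [0,0,0],
    [0,0,0]
  ],
  "yaw": [0,0,0,0,0]
}}

```text
clock: 17.5
position: [0.5079, -0.1769, 0.1028]
ee_rot: [0.541, -0.541, 0.455, -0.456]
wrist_force: [-1.6, 1.7, 4.4]
finger_gap: 0.02
```

>>> {"method": "jog_arm", "body": {
  "dp": [
    [0,0.1,-0.03],
    [0,0.1,0],
    [0,0,0],
    [0,0,0],
    [0,0,0]
  ],
  "yaw": [0,0,0,0,0]
}}

```text
clock: 18.0
position: [0.5079, -0.1769, 0.101]
ee_rot: [0.541, -0.541, 0.455, -0.456]
wrist_force: [-1.6, 1.3, 5.8]
finger_gap: 0.0199
```

>>> {"method": "jog_arm", "body": {
  "dp": [
    [0,0.1,0],
    [0,0.1,0],
    [0,0,0],
    [0,0,0],
    [0,0,0]
  ],
  "yaw": [0,0,0,0,0]
}}

```text
clock: 18.5
position: [0.5079, -0.1769, 0.099]
ee_rot: [0.541, -0.541, 0.455, -0.456]
wrist_force: [-1.2, 0.8, 7.1]
finger_gap: 0.0196
```

```bash
python3 look.py h3
```

```text
t 18.7 pos [ 0.5079 -0.1769  0.099 ] F [-1.4  1.3  6.5] gap 0.0202 q [ 0.26  0.79 -0.03  1.95  0.05  0.4   0.38]
tool x [ 0.17  -0.985  0.   ] y [ 0.001  0.    -1.   ] z [0.985 0.17  0.001] ang z 0.1712
shift cm [ 0.11 -5.1  -0.01]
yaw about tool y (down): [-0.0, 3.141]
tip [308.82 188.39] crop [292. 527.]
hole [311.16 172.39] crop [320. 335.]
lens [310.24 172.06] crop [309. 331.]
```

View pics/h3.png

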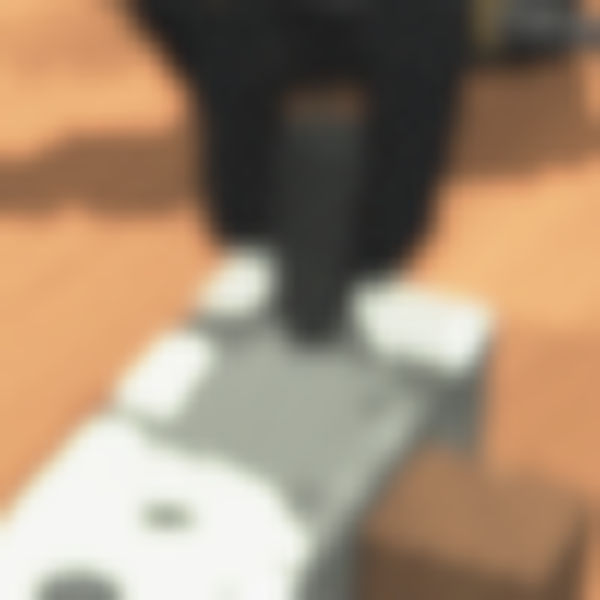

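>>> {"method": "jog_arm", "body": {
  "dp": [
    [0,0.1,0],
    [0,0.1,0],
    [0,0,0],
    [0,0,0],
    [0,0,0]
  ],
  "yaw": [0,0,0,0,0]
}}

```text
clock: 19.2
position: [0.5079, -0.1769, 0.097]
ee_rot: [0.541, -0.541, 0.455, -0.456]
wrist_force: [-1.2, 2.1, 6.1]
finger_gap: 0.0201
```

>>> {"method": "jog_arm", "body": {
  "dp": [
    [0,0.1,0],
    [0,0.1,0],
    [0,0,0],
    [0,0,0],
    [0,0,0]
  ],
  "yaw": [0,0,0,0,0]
}}

```text
clock: 19.7
position: [0.5079, -0.1769, 0.095]
ee_rot: [0.541, -0.541, 0.455, -0.456]
wrist_force: [-0.9, 2.0, 5.9]
finger_gap: 0.0201
```

>>> {"method": "jog_arm", "body": {
  "dp": [
    [0,0.1,0],
    [0,0,0],
    [0,0.1,0],
    [0,0,0],
    [0,0,0]
  ],
  "yaw": [0,0,0,0,0]
}}

```text
clock: 20.2
position: [0.508, -0.1768, 0.0931]
ee_rot: [0.541, -0.541, 0.455, -0.456]
wrist_force: [-0.7, 2.1, 6.7]
finger_gap: 0.0199
```

>>> {"method": "jog_arm", "body": {
  "dp": [
    [0,0.1,0],
    [0,0,0],
    [0,0,0],
    [0,0,0],
    [0,0,0]
  ],
  "yaw": [0,0,0,0,0]
}}

```text
clock: 20.7
position: [0.508, -0.1768, 0.092]
ee_rot: [0.541, -0.541, 0.455, -0.456]
wrist_force: [-1.7, 2.0, 7.4]
finger_gap: 0.02
```

>>> {"method": "jog_arm", "body": {
  "dp": [
    [0,0.05,0],
    [0,0,0],
    [0,0.05,0],
    [0,0,0],
    [0,0,0]
  ],
  "yaw": [0,0,0,0,0]
}}

```text
clock: 21.2
position: [0.508, -0.1768, 0.0918]
ee_rot: [0.541, -0.541, 0.455, -0.456]
wrist_force: [-2.3, 2.9, 13.8]
finger_gap: 0.0198
```

```bash
python3 look.py h4
```

```text
t 21.4 pos [ 0.508  -0.1768  0.0918] F [-1.9  2.7 12.9] gap 0.02 q [ 0.26  0.8  -0.02  1.95  0.05  0.39  0.38]
tool x [ 0.17  -0.985  0.   ] y [ 0.001  0.    -1.   ] z [0.985 0.17  0.001] ang z 0.1713
shift cm [ 0.12 -5.82 -0.01]
yaw about tool y (down): [-0.0, 3.141]
tip [308.59 190.62] crop [289. 553.]
hole [311.16 172.39] crop [320. 335.]
lens [310.24 172.06] crop [309. 331.]
```

View pics/h4.png

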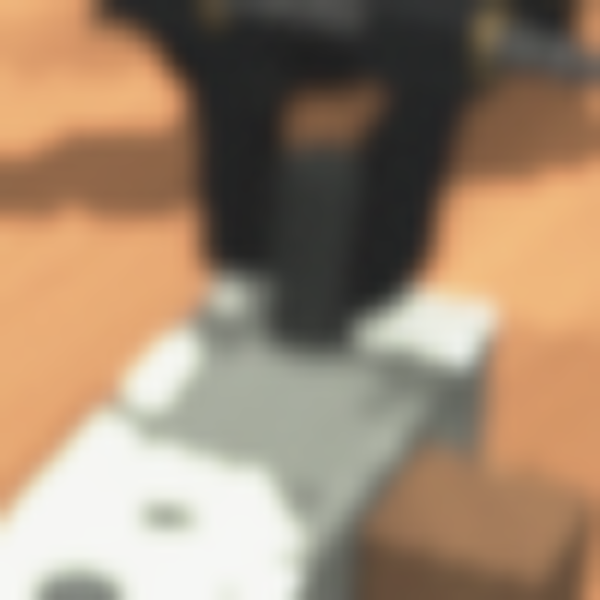

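The drift is seated: the TCP is at 0.0918 against 0.092 expected, and Fz stepped to 13 N. I release it and back off.

>>> {"method": "jog_arm", "body": {
  "dp": [
    [0,0,0],
    [0,0,0],
    [0,0,0],
    [0,0,0],
    [0,0,0]
  ],
  "yaw": [0,0,0,0,0],
  "grip": 0.55
}}

```text
clock: 21.9
position: [0.5074, -0.1771, 0.0905]
ee_rot: [-0.541, 0.541, -0.456, 0.455]
wrist_force: [-0.6, 0.5, 0.2]
finger_gap: 0.0483
```

>>> {"method": "jog_arm", "body": {
  "dp": [
    [0,-0.5,0],
    [0,-1.5,0],
    [0,-3,0],
    [0,-3,0],
    [0,-3,0]
  ],
  "yaw": [0,0,0,0,0]
}}

```text
clock: 22.4
position: [0.5072, -0.177, 0.2021]
ee_rot: [-0.541, 0.541, -0.456, 0.455]
wrist_force: [-0.0, -0.2, -0.7]
finger_gap: 0.0487
```

```bash
python3 look.py h5
python3 - <<'E'
from h import *
f=pickle.load(open('topavg.pkl','rb'))
im=f['avg'].mean(2).astype(int); print(im[205:220,120:135])
for v in range(206,219): print(v,' '.join('%.0f'%(1000*w(f,u,v)[2]) for u in range(120,135)))
B=w(f,126.9,211.7,.086); print(B); plan([B[0],B[1],.13],np.arctan2(.987,.16))
E
```

```text
t 22.6 pos [ 0.5076 -0.1771  0.2013] F [-0.2  0.2 -0.3] gap 0.0487 q [ 0.27  0.62 -0.03  1.88  0.03  0.64  0.39]
tool x [ 0.17  -0.985  0.001] y [ 0.001 -0.    -1.   ] z [0.985 0.17  0.001] ang z 0.1711
shift cm [0.09 5.13 0.01]
yaw about tool y (down): [-0.0, 3.141]
tip [311.48 155.04] crop [324. 126.]
hole [311.16 172.39] crop [320. 335.]
lens [310.24 172.06] crop [309. 331.]
[[151 150 151 152 152 152 151 150 147 150 154 156 157 156 157]
 [150 150 151 152 151 148 147 147 147 151 156 157 157 156 155]
 [149 150 152 150 145 139 135 135 140 146 154 157 156 156 156]
 [148 151 151 143 132 117 111 113 118 129 146 155 156 157 155]
 [148 149 144 131 108  90  84  87  94 106 130 149 156 157 155]
 [148 147 138 115  85  64  58  68  78  88 109 137 152 156 155]
 [150 147 135 106  72  55  53  62  77  80  96 127 148 155 155]
 [149 149 139 113  79  61  60  69  77  77  95 129 148 154 154]
 [150 151 145 125  94  74  70  76  77  85 111 138 152 154 153]
 [151 152 149 134 107  87  80  78  87 109 134 149 155 157 151]
 [151 153 153 142 123 104  94  96 115 134 150 155 157 155 151]
 [152 153 153 149 140 127 
[... 474 characters left out ...]
1 73 74 73 85 84 87 87 86 86 86 81 74 74 73 75
212 74 75 72 86 85 86 85 87 87 87 79 74 73 75 73
213 74 74 74 74 86 87 86 86 86 81 76 74 74 76 75
214 73 73 73 74 73 86 85 85 80 73 75 73 74 73 73
215 74 73 74 72 74 73 73 74 74 74 73 74 73 74 73
216 74 74 75 73 73 74 74 75 74 71 73 76 73 73 73
217 74 72 74 73 74 75 74 74 75 74 74 73 75 73 74
218 73 73 73 74 73 73 74 75 73 74 74 74 73 74 73
[0.49321062 0.28611175 0.086     ]
t 22.6 pos [ 0.5076 -0.1771  0.2013] F [-0.2  0.2 -0.3] gap 0.0487 q [ 0.27  0.62 -0.03  1.88  0.03  0.64  0.39]
tool x [ 0.17  -0.985  0.001] y [ 0.001 -0.    -1.   ] z [0.985 0.17  0.001] ang z 0.1711
shift cm [-45.89   7.11   6.45]
yaw about tool y (down): [-1.239, 1.903]
```

View pics/h5.png

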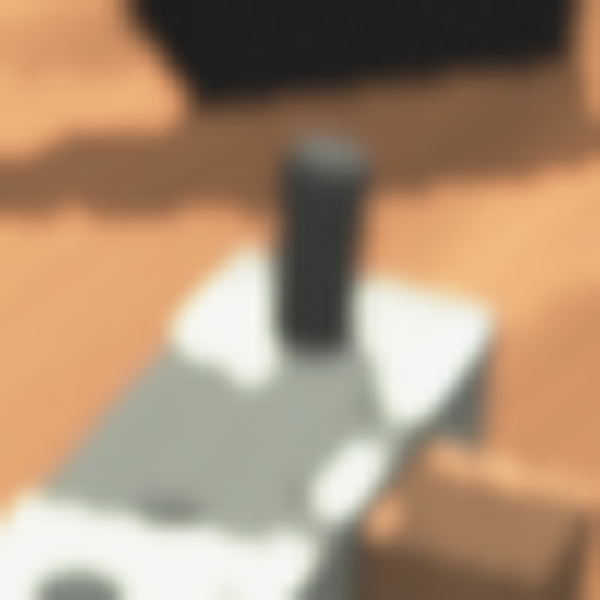

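The drift stands seated in the end hole, with its head at crop (320,245). Now for the bolt.

>>> {"method": "jog_arm", "body": {
  "dp": [
    [-4.6,0,0.66],
    [-4.6,0,0.66],
    [-4.6,0,0.66],
    [-4.6,0,0.66],
    [-4.6,0,0.66]
  ],
  "yaw": [0,0,0,0,0],
  "grip": 0.45
}}

```text
clock: 23.1
position: [0.4996, 0.0568, 0.1994]
ee_rot: [-0.54, 0.542, -0.456, 0.455]
wrist_force: [0.4, -0.0, -0.2]
finger_gap: 0.0397
```

>>> {"method": "jog_arm", "body": {
  "dp": [
    [-4.6,0,0.66],
    [-4.6,0,0.66],
    [-4.6,0,0.66],
    [-4.6,0,0.66],
    [-4.6,0,0.66]
  ],
  "yaw": [0,0,0,0,0]
}}

```text
clock: 23.6
position: [0.493, 0.2889, 0.1991]
ee_rot: [-0.54, 0.542, -0.456, 0.455]
wrist_force: [0.8, 0.5, -0.5]
finger_gap: 0.0394
```

>>> {"method": "jog_arm", "body": {
  "dp": [
    [0,0,0],
    [0,0,0],
    [0,0,0],
    [0,0,0],
    [0,0,0]
  ],
  "yaw": [-0.14,-0.14,-0.14,-0.14,-0.14]
}}

```text
clock: 24.1
position: [0.4932, 0.2869, 0.199]
ee_rot: [-0.664, 0.666, -0.241, 0.24]
wrist_force: [-1.3, 0.4, 0.4]
finger_gap: 0.0399
```

>>> {"method": "jog_arm", "body": {
  "dp": [
    [0,0,0],
    [0,0,0],
    [0,0,0],
    [0,0,0],
    [0,0,0]
  ],
  "yaw": [-0.14,-0.14,-0.14,-0.12,0]
}}

```text
clock: 24.6
position: [0.4934, 0.2868, 0.1991]
ee_rot: [-0.704, 0.705, -0.057, 0.055]
wrist_force: [0.1, 0.4, 0.1]
finger_gap: 0.0396
```

```bash
python3 - <<'E'
from h import *
plan([.4948,.2883,.095],np.arctan2(.987,.16))
f=snap('side','side6');a=cv2.imread('pics/side6.png')
cv2.imwrite('pics/s6c.png',cv2.resize(a[180:340,100:260],None,fx=3.7,fy=3.7))
for z in(.084,.072):
  p=px(f,np.array([.4948,.2883,z])); print(p,(p+.5-[100,180])*3.7)
for v in range(272,292,1): print(v,[tuple(int(q) for q in np.round(1000*w(f,u,v))) for u in (177,179,181,183,185)])
E
```

```text
t 24.6 pos [0.4934 0.2868 0.1991] F [0.1 0.4 0.1] gap 0.0396 q [-0.43  0.68 -0.3   1.77  0.28  0.74  0.54]
tool x [ 0.987 -0.159 -0.003] y [-0.003 -0.001 -1.   ] z [ 0.159  0.987 -0.002] ang z 1.4113
shift cm [ 0.14 10.41  0.19]
yaw about tool y (down): [0.001, -3.14]
[180.40549789 278.64081965] [299.35034218 366.82103272]
[181.24915429 283.21377911] [302.47187087 383.7409827 ]
272 [(523, 273, 70), (518, 272, 73), (517, 269, 71), (513, 268, 72), (511, 265, 71)]
273 [(521, 275, 71), (517, 273, 72), (515, 271, 71), (513, 268, 70), (509, 266, 71)]
274 [(519, 277, 72), (515, 275, 72), (514, 272, 70), (509, 271, 72), (507, 268, 71)]
275 [(517, 279, 71), (514, 277, 72), (510, 275, 72), (508, 272, 71), (503, 271, 73)]
276 [(515, 281, 72), (512, 278, 71), (509, 276, 71), (507, 273, 71), (503, 272, 71)]
277 [(513, 282, 71), (501, 287, 83), (498, 284, 83), (495, 282, 83), (501, 273, 71)]
278 [(502, 290, 82), (500, 288, 82), (495, 287, 84), (492, 284, 84), (501, 274, 70)]
279 [(499, 293, 84), (497, 290, 83), (494, 288, 83), (491, 286, 83), (488, 283, 83)]
280 [(500, 293, 81), (496, 291, 82), (4
[... 280 characters left out ...]
81), (486, 286, 77)]
284 [(495, 298, 78), (489, 297, 82), (486, 295, 82), (487, 291, 78), (486, 287, 75)]
285 [(496, 297, 75), (489, 297, 79), (486, 295, 79), (487, 291, 75), (485, 288, 74)]
286 [(494, 299, 74), (490, 298, 77), (488, 295, 75), (485, 293, 75), (485, 288, 71)]
287 [(494, 299, 72), (489, 298, 74), (486, 296, 75), (486, 292, 71), (483, 290, 72)]
288 [(494, 299, 70), (490, 298, 71), (486, 296, 72), (484, 294, 72), (482, 291, 71)]
289 [(491, 302, 71), (488, 300, 71), (484, 298, 73), (484, 294, 70), (480, 293, 71)]
290 [(490, 303, 71), (487, 301, 71), (484, 299, 71), (481, 297, 71), (478, 295, 72)]
291 [(488, 305, 71), (485, 303, 71), (482, 301, 71), (479, 299, 72), (477, 295, 70)]
```

View pics/s6c.png

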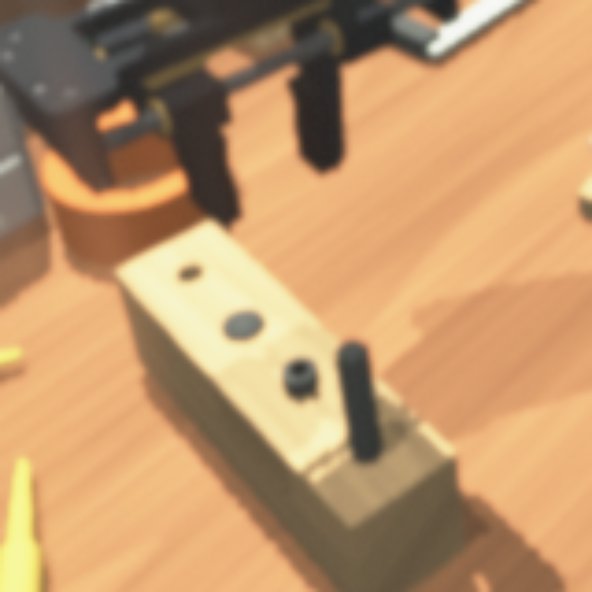

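>>> {"method": "jog_arm", "body": {
  "dp": [
    [0.05,2,0.2],
    [0,3,0],
    [0,3,0],
    [0,2,0],
    [0,0,0]
  ],
  "yaw": [0,0,0,0,0]
}}

```text
clock: 25.15
position: [0.4929, 0.288, 0.0977]
ee_rot: [-0.703, 0.706, -0.059, 0.055]
wrist_force: [-0.1, -0.9, -0.3]
finger_gap: 0.0397
```

```bash
python3 - <<'E'
from h import *
plan([.494,.289,.0765],np.arctan2(.987,.16))
f=snap('side','side7');a=cv2.imread('pics/side7.png')
cv2.imwrite('pics/s7c.png',cv2.resize(a[210:330,120:240],None,fx=5,fy=5))
E
```

```text
t 25.15 pos [0.4929 0.288  0.0977] F [-0.1 -0.9 -0.3] gap 0.0397 q [-0.48  0.83 -0.23  1.83  0.34  0.52  0.48]
tool x [ 0.987 -0.161 -0.005] y [-0.005 -0.004 -1.   ] z [ 0.161  0.987 -0.005] ang z 1.4092
shift cm [0.1  2.12 0.12]
yaw about tool y (down): [-0.001, 3.141]
```

View pics/s7c.png

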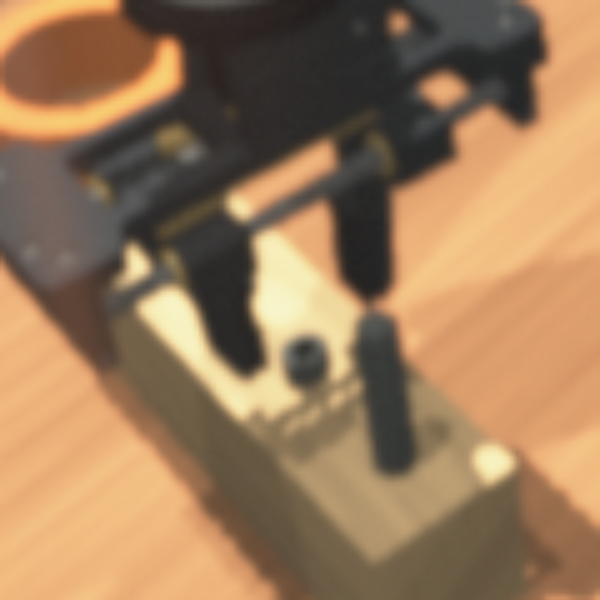

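>>> {"method": "jog_arm", "body": {
  "dp": [
    [0.1,0.6,0.1],
    [0,0.5,0],
    [0,0,0],
    [0,0,0],
    [0,0,0]
  ],
  "yaw": [0,0,0,0,0]
}}

```text
clock: 25.7
position: [0.4964, 0.2904, 0.0901]
ee_rot: [0.705, -0.705, 0.056, -0.057]
wrist_force: [0.1, 0.7, 0.2]
finger_gap: 0.0398
```

```bash
python3 - <<'E'
from h import *
plan([.494,.289,.0765],np.arctan2(.987,.16))
E
```

```text
t 25.7 pos [0.4964 0.2904 0.0901] F [0.1 0.7 0.2] gap 0.0398 q [-0.48  0.84 -0.22  1.83  0.35  0.51  0.47]
tool x [ 0.987 -0.159  0.001] y [ 0.001  0.    -1.   ] z [0.159 0.987 0.001] ang z 1.4108
shift cm [-0.22  1.36 -0.17]
yaw about tool y (down): [0.001, -3.141]
```

>>> {"method": "jog_arm", "body": {
  "dp": [
    [-0.2,0.4,-0.1],
    [0,0.6,0],
    [0,0.3,0],
    [0,0,0],
    [0,0,0]
  ],
  "yaw": [0,0,0,0,0]
}}

```text
clock: 26.2
position: [0.494, 0.2896, 0.0765]
ee_rot: [-0.705, 0.705, -0.057, 0.056]
wrist_force: [0.7, 0.3, 0.4]
finger_gap: 0.0394
```

>>> {"method": "jog_arm", "body": {
  "dp": [
    [0,0,0],
    [0,0,0],
    [0,0,0],
    [0,0,0],
    [0,0,0]
  ],
  "yaw": [0,0,0,0,0],
  "grip": 0,
  "grip_force": 30
}}

```text
clock: 26.7
position: [0.4941, 0.2896, 0.0768]
ee_rot: [0.705, -0.705, 0.056, -0.056]
wrist_force: [-0.3, 0.1, 1.8]
finger_gap: 0.0163
```

```bash
python3 - <<'E'
from h import *
plan([.494,.289,.0765],np.arctan2(.987,.16))
f=snap('side','side8');a=cv2.imread('pics/side8.png')
cv2.imwrite('pics/s8c.png',cv2.resize(a[210:330,120:240],None,fx=5,fy=5))
E
```

```text
t 26.7 pos [0.4941 0.2896 0.0768] F [-0.3  0.1  1.8] gap 0.0163 q [-0.49  0.86 -0.21  1.84  0.36  0.47  0.46]
tool x [ 0.987 -0.159  0.   ] y [ 0.  0. -1.] z [0.159 0.987 0.   ] ang z 1.411
shift cm [-0.    0.03 -0.06]
yaw about tool y (down): [0.001, -3.141]
```

View pics/s8c.png

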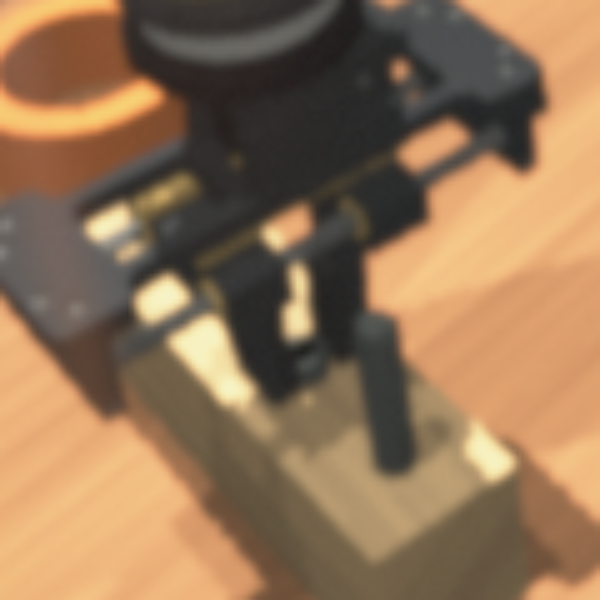

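>>> {"method": "jog_arm", "body": {
  "dp": [
    [0,-1,0],
    [0,-2,0],
    [0,-3,0],
    [0,-3,0],
    [0,-2,0]
  ],
  "yaw": [0,0,0,0,0]
}}

```text
clock: 27.25
position: [0.4945, 0.29, 0.1894]
ee_rot: [0.705, -0.704, 0.056, -0.057]
wrist_force: [0.1, -0.4, -0.1]
finger_gap: 0.0164
```

>>> {"method": "jog_arm", "body": {
  "dp": [
    [0,0,0],
    [0,0,0],
    [0,0,0],
    [0,0,0],
    [0,0,0]
  ],
  "yaw": [0.14,0.14,0.14,0.14,0.14]
}}

```text
clock: 27.75
position: [0.4938, 0.2896, 0.1874]
ee_rot: [0.642, -0.642, 0.297, -0.296]
wrist_force: [0.5, 0.6, -0.4]
finger_gap: 0.0167
```

>>> {"method": "jog_arm", "body": {
  "dp": [
    [0,0,0],
    [0,0,0],
    [0,0,0],
    [0,0,0],
    [0,0,0]
  ],
  "yaw": [0.14,0.14,0.14,0.12,0]
}}

```text
clock: 28.25
position: [0.4937, 0.2898, 0.1872]
ee_rot: [0.541, -0.541, 0.455, -0.455]
wrist_force: [0.7, 0.3, -0.8]
finger_gap: 0.0163
```

```bash
python3 - <<'E'
from h import *
plan([.4945,-.0982,.19],.1714)
E
```

```text
t 28.25 pos [0.4937 0.2898 0.1872] F [ 0.7  0.3 -0.8] gap 0.0163 q [-0.65  0.69  0.07  1.79 -0.07  0.67 -0.37]
tool x [ 0.17  -0.985 -0.   ] y [ 0.  0. -1.] z [0.985 0.17  0.   ] ang z 0.1711
shift cm [38.25 -0.29 -6.53]
yaw about tool y (down): [-0.0, 3.141]
```

>>> {"method": "jog_arm", "body": {
  "dp": [
    [4.25,0,-0.73],
    [4.25,0,-0.73],
    [4.25,0,-0.73],
    [4.25,0,-0.73],
    [4.25,0,-0.73]
  ],
  "yaw": [0,0,0,0,0]
}}

```text
clock: 28.75
position: [0.4941, 0.0725, 0.1872]
ee_rot: [0.542, -0.542, 0.454, -0.454]
wrist_force: [0.6, -0.7, 0.0]
finger_gap: 0.0167
```

>>> {"method": "jog_arm", "body": {
  "dp": [
    [4.25,0,-0.73],
    [4.25,0,-0.73],
    [4.25,0,-0.73],
    [4.25,0,-0.73],
    [0,0,0]
  ],
  "yaw": [0,0,0,0,0]
}}

```text
clock: 29.25
position: [0.4936, -0.1066, 0.1872]
ee_rot: [-0.538, 0.54, -0.457, 0.459]
wrist_force: [-0.7, -0.1, -0.4]
finger_gap: 0.0163
```

>>> {"method": "jog_arm", "body": {
  "dp": [
    [0,2,0],
    [0,2,0],
    [0,1.5,0],
    [0,0.8,0],
    [0,0,0]
  ],
  "yaw": [0,0,0,0,0]
}}

```text
clock: 29.75
position: [0.494, -0.0978, 0.1231]
ee_rot: [-0.541, 0.541, -0.456, 0.454]
wrist_force: [-0.3, 0.1, 0.2]
finger_gap: 0.0161
```

```bash
cat > look2.py <<'E'
import sys
from h import *
tag=sys.argv[1]
fs=[ctrl.grab_frame('side') for _ in range(4)]
f=dict(fs[0]); f['avg']=np.mean([x['pixels'].astype(float) for x in fs],0); pickle.dump(f,open(tag+'.pkl','wb'))
b=cv2.cvtColor(np.clip(f['avg'],0,255).astype(np.uint8),cv2.COLOR_RGB2BGR)
cv2.imwrite(f'pics/{tag}.png',cv2.resize(b[150:200,275:325],None,fx=12,fy=12,interpolation=cv2.INTER_CUBIC))
plan([.4945,-.0982,.118],.1714)
p=ctrl.get_state()['position']
for nm,X in (('tip',p-[0,0,.0348]),('below',[p[0],p[1],.078]),('hole2cam',[.4920,-.0985,.078]),('hole2rob',[.4945,-.0982,.078])):
    q=px(f,np.array(X)); print(nm,np.round(q,2),'crop',np.round((q+.5-[275,150])*12))
E
python3 look2.py b1
```

```text
t 29.95 pos [ 0.495  -0.0985  0.1245] F [ 0.7 -0.  -1.3] gap 0.0165 q [ 0.12  0.72 -0.02  2.03  0.04  0.39  0.24]
tool x [ 0.171 -0.985  0.   ] y [ 0.002 -0.    -1.   ] z [0.985 0.171 0.001] ang z 0.1716
shift cm [-0.03  0.65 -0.04]
yaw about tool y (down): [0.0, -3.141]
tip [297.97 183.12] crop [282. 403.]
below [297.75 187.08] crop [279. 451.]
hole2cam [298.77 187.47] crop [291. 456.]
hole2rob [297.85 187.19] crop [280. 452.]
```

View pics/b1.png

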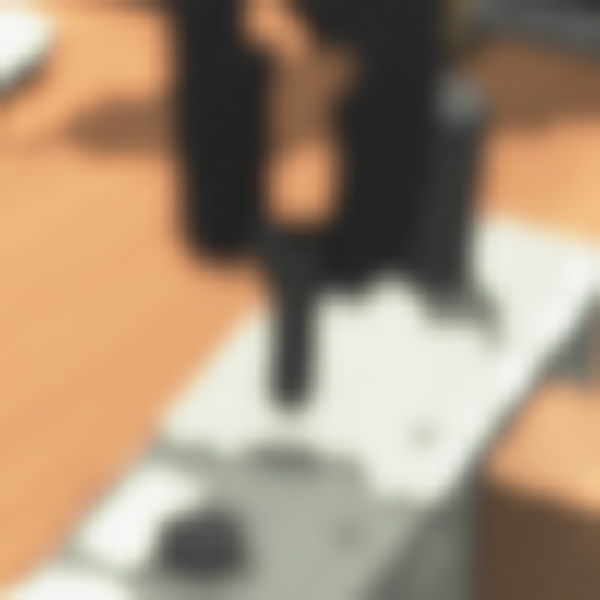

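The bolt tip at crop (290,408) lines up over the hole at (287,455). I go down.

>>> {"method": "jog_arm", "body": {
  "dp": [
    [0,0.4,0],
    [0,0.4,0],
    [0,0.2,0],
    [0,0,0],
    [0,0,0]
  ],
  "yaw": [0,0,0,0,0]
}}

```text
clock: 30.45
position: [0.4943, -0.0986, 0.1136]
ee_rot: [-0.541, 0.541, -0.456, 0.455]
wrist_force: [-0.3, 0.8, -1.0]
finger_gap: 0.0163
```

>>> {"method": "jog_arm", "body": {
  "dp": [
    [0,0.1,0],
    [0,0.1,0],
    [0,0.1,0],
    [0,0,0],
    [0,0,0]
  ],
  "yaw": [0,0,0,0,0]
}}

```text
clock: 30.95
position: [0.4944, -0.0985, 0.1107]
ee_rot: [0.541, -0.541, 0.456, -0.455]
wrist_force: [-0.1, -0.1, -0.6]
finger_gap: 0.0162
```

>>> {"method": "jog_arm", "body": {
  "dp": [
    [0,0.1,0],
    [0,0.1,0],
    [0,0,0],
    [0,0,0],
    [0,0,0]
  ],
  "yaw": [0,0,0,0,0]
}}

```text
clock: 31.45
position: [0.4943, -0.0985, 0.1087]
ee_rot: [0.541, -0.541, 0.456, -0.455]
wrist_force: [-0.6, 0.2, -0.5]
finger_gap: 0.0165
```

>>> {"method": "jog_arm", "body": {
  "dp": [
    [0,0.1,0],
    [0,0.1,0],
    [0,0,0],
    [0,0,0],
    [0,0,0]
  ],
  "yaw": [0,0,0,0,0]
}}

```text
clock: 31.95
position: [0.4943, -0.0985, 0.1067]
ee_rot: [-0.541, 0.541, -0.456, 0.455]
wrist_force: [0.1, 0.3, -1.7]
finger_gap: 0.0163
```

>>> {"method": "jog_arm", "body": {
  "dp": [
    [0,0.1,0],
    [0,0.1,0],
    [0,0,0],
    [0,0,0],
    [0,0,0]
  ],
  "yaw": [0,0,0,0,0]
}}

```text
clock: 32.45
position: [0.4945, -0.0985, 0.1047]
ee_rot: [0.541, -0.541, 0.455, -0.455]
wrist_force: [-0.6, 0.5, -0.6]
finger_gap: 0.0165
```

>>> {"method": "jog_arm", "body": {
  "dp": [
    [0,0.1,0],
    [0,0.1,0],
    [0,0,0],
    [0,0,0],
    [0,0,0]
  ],
  "yaw": [0,0,0,0,0]
}}

```text
clock: 32.95
position: [0.4944, -0.0985, 0.1026]
ee_rot: [0.541, -0.541, 0.455, -0.455]
wrist_force: [0.3, 0.5, -0.7]
finger_gap: 0.0161
```

>>> {"method": "jog_arm", "body": {
  "dp": [
    [0,0.1,0],
    [0,0.1,0],
    [0,0.1,0],
    [0,0,0],
    [0,0,0]
  ],
  "yaw": [0,0,0,0,0]
}}

```text
clock: 33.45
position: [0.4944, -0.0985, 0.0996]
ee_rot: [0.541, -0.541, 0.455, -0.455]
wrist_force: [0.1, 1.2, -0.9]
finger_gap: 0.0163
```

>>> {"method": "jog_arm", "body": {
  "dp": [
    [0,0.1,0],
    [0,0.1,0],
    [0,0.1,0],
    [0,0.1,0],
    [0,0,0]
  ],
  "yaw": [0,0,0,0,0]
}}

```text
clock: 33.95
position: [0.4944, -0.0984, 0.0955]
ee_rot: [0.541, -0.541, 0.456, -0.455]
wrist_force: [0.3, 1.2, -0.7]
finger_gap: 0.0162
```

>>> {"method": "jog_arm", "body": {
  "dp": [
    [0,0.1,0],
    [0,0.1,0],
    [0,0.1,0],
    [0,0.1,0],
    [0,0,0]
  ],
  "yaw": [0,0,0,0,0]
}}

```text
clock: 34.45
position: [0.4944, -0.0984, 0.0915]
ee_rot: [0.541, -0.541, 0.456, -0.455]
wrist_force: [0.4, 2.4, 0.1]
finger_gap: 0.0164
```

>>> {"method": "jog_arm", "body": {
  "dp": [
    [0,0.1,0],
    [0,0.1,0],
    [0,0.1,0],
    [0,0.1,0],
    [0,0,0]
  ],
  "yaw": [0,0,0,0,0]
}}

```text
clock: 34.95
position: [0.4944, -0.0983, 0.0876]
ee_rot: [0.541, -0.541, 0.455, -0.455]
wrist_force: [-0.1, 2.8, -0.4]
finger_gap: 0.0158
```

>>> {"method": "jog_arm", "body": {
  "dp": [
    [0,0.1,0],
    [0,0.1,0],
    [0,0.1,0],
    [0,0,0],
    [0,0,0]
  ],
  "yaw": [0,0,0,0,0]
}}

```text
clock: 35.45
position: [0.4944, -0.0983, 0.0846]
ee_rot: [0.541, -0.541, 0.455, -0.455]
wrist_force: [0.3, 4.0, 0.5]
finger_gap: 0.0164
```

>>> {"method": "jog_arm", "body": {
  "dp": [
    [-0.06,0,0],
    [0,0.1,0],
    [0,0,0],
    [0,0,0],
    [0,0,0]
  ],
  "yaw": [0,0,0,0,0]
}}

```text
clock: 35.95
position: [0.4943, -0.0981, 0.0837]
ee_rot: [0.541, -0.541, 0.455, -0.456]
wrist_force: [0.3, 3.1, -0.4]
finger_gap: 0.0159
```

>>> {"method": "jog_arm", "body": {
  "dp": [
    [0,0.1,0],
    [0,0,0],
    [0,0,0],
    [0,0,0],
    [0,0,0]
  ],
  "yaw": [0,0,0,0,0]
}}

```text
clock: 36.45
position: [0.4943, -0.0979, 0.0829]
ee_rot: [0.541, -0.541, 0.455, -0.455]
wrist_force: [0.3, 3.8, 5.1]
finger_gap: 0.0161
```

The head is down: the TCP is at 0.0829 against 0.0828 expected, with the force rising. I release it and lift away.

>>> {"method": "jog_arm", "body": {
  "dp": [
    [0,0,0],
    [0,0,0],
    [0,0,0],
    [0,0,0],
    [0,0,0]
  ],
  "yaw": [0,0,0,0,0],
  "grip": 0.45
}}

```text
clock: 36.95
position: [0.4941, -0.0983, 0.0826]
ee_rot: [-0.541, 0.541, -0.456, 0.456]
wrist_force: [0.7, -0.4, -0.1]
finger_gap: 0.0399
```

>>> {"method": "jog_arm", "body": {
  "dp": [
    [0,-0.5,0],
    [0,-2,0],
    [0,-3,0],
    [0,-3,0],
    [0,-3,0]
  ],
  "yaw": [0,0,0,0,0]
}}

```text
clock: 37.45
position: [0.494, -0.098, 0.1991]
ee_rot: [-0.541, 0.541, -0.456, 0.455]
wrist_force: [0.8, -0.0, 0.1]
finger_gap: 0.0397
```

>>> {"method": "jog_arm", "body": {
  "dp": [
    [-4,-1,0],
    [-4,-1,0],
    [-4,-1,0],
    [-4,-1,0],
    [-4,0,0]
  ],
  "yaw": [0,0,0,0,0]
}}

```text
clock: 37.95
position: [0.4604, 0.1007, 0.2392]
ee_rot: [0.542, -0.54, 0.455, -0.456]
wrist_force: [0.5, -0.5, -0.7]
finger_gap: 0.0392
```

>>> {"method": "jog_arm", "body": {
  "dp": [
    [-4,0,0],
    [-4,0,0],
    [0,0,0],
    [0,0,0],
    [0,0,0]
  ],
  "yaw": [0,0,0,0,0]
}}

```text
clock: 38.45
position: [0.4467, 0.1765, 0.2378]
ee_rot: [-0.54, 0.541, -0.456, 0.456]
wrist_force: [-0.4, 0.6, -0.4]
finger_gap: 0.0397
```

```bash
python3 look2.py b9; python3 - <<'E'
from h import *
f=snap('top','top9')
a=cv2.imread('pics/top9.png')
cv2.imwrite('pics/t9c.png',cv2.resize(a[150:260,100:345],None,fx=3.2,fy=3.2))
f['avg']=0
rz=f['range_z']
# points above flange near holes
pts=[]
for v in range(195,222):
    for u in range(275,325):
        X=w(f,u,v)
        if X[2]>.086: pts.append(X)
pts=np.array(pts)
for nm,c in(('drift',(.507,-.177)),('bolt',(.494,-.098))):
    q=pts[np.hypot(pts[:,0]-c[0],pts[:,1]-c[1])<.025]; top=q[:,2].max(); t=q[q[:,2]>np.percentile(q[:,2],60)-.003]
    print(nm,len(q),'top z',np.percentile(q[:,2],85),'centre',t[:,:2].mean(0))
E
```

```text
t 38.65 pos [0.447  0.1766 0.2378] F [0.3 0.  0.6] gap 0.0394 q [-0.49  0.5   0.02  2.   -0.02  0.64 -0.28]
tool x [ 0.168 -0.986  0.   ] y [ 0. -0. -1.] z [0.986 0.168 0.   ] ang z 0.1686
shift cm [27.89 11.99  0.07]
yaw about tool y (down): [-0.003, 3.139]
tip [237.81 206.03] crop [-440.  678.]
below [240.58 257.88] crop [-407. 1301.]
hole2cam [298.77 187.47] crop [291. 456.]
hole2rob [297.85 187.19] crop [280. 452.]
drift 78 top z 0.12571437243934366 centre [ 0.50743876 -0.17697244]
bolt 43 top z 0.09397672732029824 centre [ 0.49462942 -0.09871432]
```

View pics/b9.png

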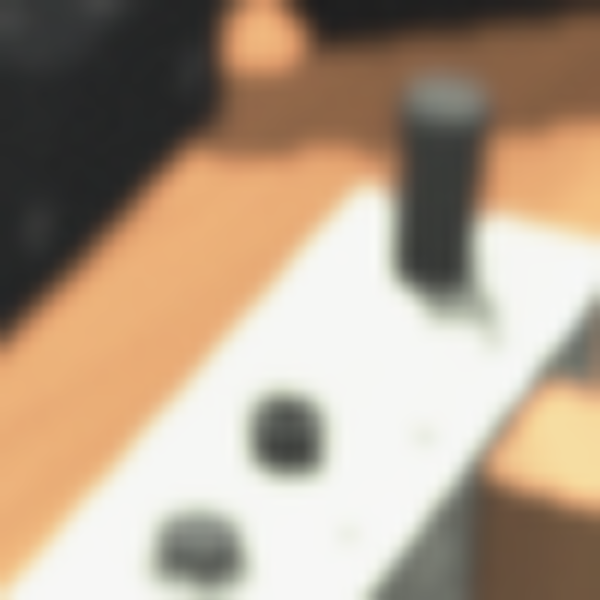

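View pics/t9c.png

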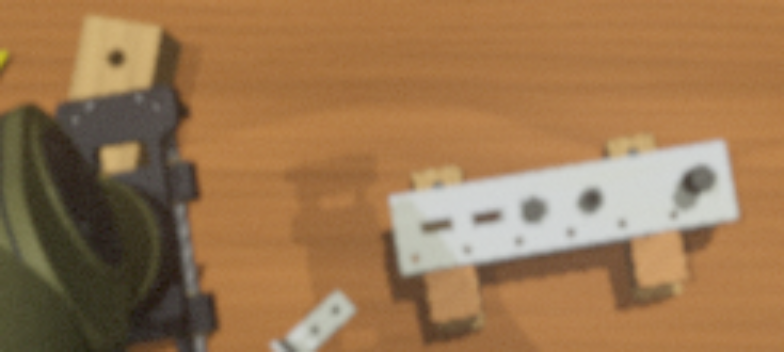

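Both are in place. In the side crop the drift is upright at (440,180) and the bolt head lies on the flange at (287,435). I hand the job in.

```bash
python3 - <<'E'
from h import *
print(ctrl.finish_job())
E
```

```text
the job is handed in; nothing more can be done
None
```

The drift stands in the end hole with its shoulder on the angle, and the bolt sits in the next hole with its head down. I handed the job in at about 38.7 s. No verdict is reported.

- **Drift:** I lowered it in steps of 1 mm or less, up to 3 mm per move, easing it sideways when the wrist force showed contact. Each reading I took stayed below 14 N. It seated with the tool 0.2 mm from the expected height, and the force stepped up to 13 N.
- **Bolt:** It went through angle and plate with at most about 6 N. The head came down within 0.1 mm of the expected height.
- **Final check:** Both are released and upright in the last side picture. The gripper is well clear of them at a height of 0.24 m. The top camera put the drift head at 125.7 mm (123 mm expected) and the bolt head at 94 mm (90 mm expected). That camera read about 2 mm high on other things too. The other 2 mm or so on the bolt I put down to noisy depth, because touch and the side picture both show it down.
- **Disagreement:** My camera estimate of the end hole was about 2 mm off across the flange from where the drift ended up.
- **Not checked:** I never came near the tape, sander, bracket, clamp or drill, and did not re-measure them. The arm hid the punch and coach bolt in the last top picture. They were standing in the block in earlier pictures, the punch right up to gripping the bolt.

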